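Load the knob drilling jig

ROBOT

A 6-joint arm with a two-finger parallel gripper is mounted at the origin on a cart in front of the work surface, level with it; the furniture and walls round the work are solid. World frame = base frame: x ahead of the robot, y to its left, z up, the work surface at z = 0. Lengths are in m, angles in degrees, forces in N, time in s.
With the tool pointing down it reaches from about 0.25 to 0.725 m from the base axis. Payload 9.7 kg.
Tool frame: the origin (TCP) lies on the centre line of the jaws, within the pads' length; the fingertips stand 19 mm ahead of it and the grasp point (between the pads) is the TCP (bot.tcp_to_tips is the z of the fingertips in the tool frame, in m); z points along the fingers, y is the line along which they close (so a half turn about z gives the same grasp; the last joint's range is limited). The gripper opens to 85 mm and grips with 20 to 120 N. Pads are 22 mm wide; open, the fingers measure 114 mm over their backs; the gripper's body (76 mm by 85 mm) begins 54 mm behind the grasp point. The pads swing forward as they close: fully open they stand 13 mm farther back than shut.
Start: joints at [74.198, 4.979, 10.078, 95.1, 0, 90], TCP at [0.15, 0.529, 0.223] pointing down, gripper open.
Joint ranges: [-179.16, 179.16], [-48.56, 103.87], [-65.8, 70.77], [-126.05, 130.52], [-82.76, 87.17], [-180, 180]. Speed limits (degrees/s): [127.2, 127.2, 147.25, 180, 180, 180].

INTERFACE

Orientations are given as [roll, pitch, yaw] about the fixed x, y, z axes, in that order (R = Rz(yaw) Ry(pitch) Rx(roll)).
In Python, from workcell import bot gives the robot as it stands. The module is installed in compiled form; this text tells all that it offers.
- The arm moves only by the tool play_rows, never from a script. Its argument "increments" is a list of rows, each an object with "slide": the shift along the tool's x, y, z in mm, a list of three; "angular": the turn, a rotation vector about the tool's x, y, z in degrees, a list of three; "claw": the opening, from -1 (shut) to 1 (fully open). In form: [{"slide": [x, y, z], "angular": [rx, ry, rz], "claw": claw}, ...]. A call has 1 to 8 rows; each row shifts and turns the commanded pose from where the row before left it, along the tool's axes as they then stand; what a row does not reach is not made up. A row lasts 1/10 s, in which the tool goes at most 50 mm and 8.59 degrees, less where a joint would pass 70% of its speed; a pose out of reach is approached as far as the arm can. A call is refused whole if a number of a shift passes 50 or a number of a turn 8.59, either way. A call with a gripper value outside its range is refused whole. The fingers move at their own pace and stop on an object; "squeeze" is the grip in N (left out, the last holds). Time passes only in rows, so rows that do not move let the fingers close. It gives the time, the measured TCP pose, the force, the opening and the grip force at its end, in the units of the state.
- bot.get_obs(): the state, without advancing time (a new reading comes with each control period).
- bot.camera(name): name is "scene" or "top" or "wrist"; returns the picture (400x640x3 uint8, red, green, blue); there is no depth.
- bot.camera_info(name): a dict with "fovy" (degrees; the focal length in pixels is half the picture's height over the tangent of half this angle, whatever the lens; pixels are square), "cx", "cy" (the principal point, pixels), "R" (3x3) and "t" (3): a world point X has camera coordinates R X + t. Camera axes: x right, y down, z forward; pixel columns grow to the right and rows downward; lengths in m; the calibration is good to about 2 mm. A picture is of the moment at which its call begins: read the wrist's pose just before it. camera_info takes no time and is no camera call; for the wrist camera it gives the pose at the moment of the call.
- bot.job_done(): hands the job in; it is judged then, once.
The state is a dict: "time": time; "q": joint angles; "qd": joint speeds; "joint_efforts": joint torques, N m; "ee_pos": TCP position; "tcp_rot": TCP orientation; "wrist_force": force on the tool from outside, world axes, zero at the start; "torque": the same for the moment, N m; "opening": finger opening in m; "grasp_force": force on a finger pad.
Only numpy, scipy, OpenCV 4.12 (cv2) and the standard library are available. Lean on these libraries where they do the work, as an engineer would, in place of code of your own. Each camera call takes 0.05 s, during which the arm holds its last target. There are 200 camera calls.

TASK

Get the drilling jig ready for the new cabinet knobs: turn the red latch out of the way, seat the blue nest fully home, flat and square in the jig's pocket, and turn the latch back over the nest's edge as far as it goes to lock it down. Then load every wooden knob blank there is into a cavity of its own shape, round in round and square in square, each upright and flat on the cavity floor. Leave the tape measure, battery pack and line laser where they are.

Things in the scene. Friction and masses are not known exactly. Their poses are not given: they have to be found in the camera images.
- jig: drilling jig, fixed: brown wooden board 178 (x) x 194 (y) x 12 mm with aluminium lips 10 mm high and 10 mm wide round a pocket of 154 (x) x 170 (y) mm (lips broken at the middle of each side), and a small ear on the -y side that carries the latch; origin under the pocket's centre, on the worktop; z up; yaw varies. Wall cabinets hang 0.46 m above the worktop from x = 0.6 m on
- pocket (a point): centre of the pocket's floor, 12 mm above the worktop; axes as the jig
- latch (a joint): red turn-latch on the jig's -y ear, vertical pivot, rad: 0 closed (42 mm arm along the jig's +y over the pocket's edge, 2 mm above a seated nest), 1.6 fully open (arm along the jig's -x; clear of the nest from about 1.2 on); stops at both; grows anticlockwise seen from above; stays where left, turns with about 1 N at the peg; starts nearly closed
- latch_pivot (a point): fixed point on the latch's pivot axis at the underside of its arm, 36 mm above the worktop
- latch_peg (a point): top centre of the latch's black upright round peg, diameter 16 mm, 40 mm tall, its top 84 mm above the worktop; on the latch's tail, 45 mm from the pivot on the side away from the arm (closed: jig's -y; open: jig's +x); moves with the latch
- nest: blue block 150 (x) x 166 (y) x 22 mm, 0.4 kg, with two round and two square cavities in its top and a black upright grip rib in the middle, 14 (x) x 44 (y) mm, from its top face to 64 mm above its underside; origin at the centre of its underside, z up; fits the pocket in the two ways half a turn apart (2 mm play on each side); starts lying upright on the worktop to the left of the jig
- round_cavity_1 (a point): round, 55 mm diameter, at (40, -47) mm from the nest's centre; cavity: open upward, 12 mm deep, its mouth 12 mm above this point; point at the centre of the cavity's floor; moves with the nest; axes those of the nest
- round_cavity_2 (a point): round, 55 mm diameter, at (-40, 47) mm; cavity: open upward, 12 mm deep, its mouth 12 mm above this point; point at the centre of the cavity's floor; moves with the nest; axes those of the nest
- square_cavity_1 (a point): square, 48 x 48 mm, sides along the nest's x and y, at (40, 47) mm; cavity: open upward, 12 mm deep, its mouth 12 mm above this point; point at the centre of the cavity's floor; moves with the nest; axes those of the nest
- square_cavity_2 (a point): square, 48 x 48 mm, sides along the nest's x and y, at (-40, -47) mm; cavity: open upward, 12 mm deep, its mouth 12 mm above this point; point at the centre of the cavity's floor; moves with the nest; axes those of the nest
- round_blank_1: pale wooden round knob blank, upright cylinder 52 mm diameter, 36 mm tall, 60 g; origin at the centre of its underside, z up; may be absent. In the nest it stands 24 mm proud; there is more room for fingers on its nest-y sides (42 mm to its neighbour) than on its nest-x sides
- round_blank_2: pale wooden round knob blank, upright cylinder 52 mm diameter, 36 mm tall, 60 g; origin at the centre of its underside, z up; may be absent. In the nest it stands 24 mm proud; there is more room for fingers on its nest-y sides (42 mm to its neighbour) than on its nest-x sides
- square_blank_1: dark wooden square knob blank 45 x 45 mm, 36 mm tall, 60 g; origin at the centre of its underside, x and y along its sides, z up; may be absent. In the nest it stands 24 mm proud; more room for fingers on its nest-y sides than on its nest-x sides
- square_blank_2: dark wooden square knob blank 45 x 45 mm, 36 mm tall, 60 g; origin at the centre of its underside, x and y along its sides, z up; may be absent. In the nest it stands 24 mm proud; more room for fingers on its nest-y sides than on its nest-x sides
- tape_measure: yellow tape measure 43 x 80 x 60 mm, behind the jig; leave alone; origin under its centre
- battery_pack: black and red battery pack 96 x 60 x 51 mm, behind and right of the jig; leave alone; origin under its centre
- line_laser: red and black line laser 129 x 67 x 66 mm, behind and left of the jig; leave alone; origin under its centre
Things that resemble listed ones, but are neither listed nor needed, are in the scene too. What is shaped like the square_blank_1 but turquoise is not meant.

How it is judged (in metres and radians):
On the way, in this order (a step that is already met when the one before it is completed fails the run):
1. the nest is seated in the pocket with the latch turned out of the way (horizontal distance between nest and pocket below 0.006 m and z of nest in the frame of pocket between -0.003 and 0.003 m and angle between nest's own z axis and vertical below 0.03 rad and angle between the x axis of nest and the x axis of jig, either way round below 0.06 rad and value of joint latch above 0.8 rad), for 0.2 s.
2. the latch is turned back over the seated nest (horizontal distance between nest and pocket below 0.006 m and z of nest in the frame of pocket between -0.003 and 0.003 m and angle between nest's own z axis and vertical below 0.03 rad and angle between the x axis of nest and the x axis of jig, either way round below 0.06 rad and value of joint latch below 0.15 rad), for 0.2 s.
3. every blank that is there sits in a cavity of its shape, with the nest still seated and latched (all of step 2 and ((horizontal distance between round_blank_1 and round_cavity_1 below 0.005 m and z of round_blank_1 in the frame of round_cavity_1 between -0.003 and 0.003 m and angle between round_blank_1's own z axis and vertical below 0.04 rad) or (horizontal distance between round_blank_1 and round_cavity_2 below 0.005 m and z of round_blank_1 in the frame of round_cavity_2 between -0.003 and 0.003 m and angle between round_blank_1's own z axis and vertical below 0.04 rad)) and ((horizontal distance between round_blank_2 and round_cavity_1 below 0.005 m and z of round_blank_2 in the frame of round_cavity_1 between -0.003 and 0.003 m and angle between round_blank_2's own z axis and vertical below 0.04 rad) or (horizontal distance between round_blank_2 and round_cavity_2 below 0.005 m and z of round_blank_2 in the frame of round_cavity_2 between -0.003 and 0.003 m and angle between round_blank_2's own z axis and vertical below 0.04 rad)) and ((horizontal distance between square_blank_1 and square_cavity_1 below 0.005 m and z of square_blank_1 in the frame of square_cavity_1 between -0.003 and 0.003 m and angle between square_blank_1's own z axis and vertical below 0.04 rad) or (horizontal distance between square_blank_1 and square_cavity_2 below 0.005 m and z of square_blank_1 in the frame of square_cavity_2 between -0.003 and 0.003 m and angle between square_blank_1's own z axis and vertical below 0.04 rad)) and ((horizontal distance between square_blank_2 and square_cavity_1 below 0.005 m and z of square_blank_2 in the frame of square_cavity_1 between -0.003 and 0.003 m and angle between square_blank_2's own z axis and vertical below 0.04 rad) or (horizontal distance between square_blank_2 and square_cavity_2 below 0.005 m and z of square_blank_2 in the frame of square_cavity_2 between -0.003 and 0.003 m and angle between square_blank_2's own z axis and vertical below 0.04 rad))), for 0.2 s.
At the end, for the whole second after the job is handed in: Nest within 6 mm of the pocket centre, 3 mm of its floor, level to 0.03 and square to 0.06 rad; latch below 0.15 rad; every blank present within 5 mm of the centre of a cavity of its shape, 3 mm of its floor, upright to 0.04 rad; all at rest (all of step 3 and linear speed of each of round_blank_1, round_blank_2, square_blank_1, square_blank_2, nest below 0.02 m/s); the robot touches nothing.
It fails at once if the tape measure is moved more than 3 cm (distance of tape_measure from where it was at the start of the episode above 0.03 m).
It fails at once if the battery pack is moved more than 3 cm (distance of battery_pack from where it was at the start of the episode above 0.03 m).
It fails at once if the line laser is moved more than 3 cm (distance of line_laser from where it was at the start of the episode above 0.03 m).
Of round_blank_1, round_blank_2, square_blank_1, square_blank_2 only 3 to 4 are there at a start; the rules pass over those that are not, and their reading is None.
At some moment in a run one of round_blank_1, round_blank_2, square_blank_1, square_blank_2, nest may be knocked a few centimetres aside while the robot is not near it.
It also fails if it takes over 192 s, if anything falls off the work surface, if the arm or the gripper's body presses on something with over 40 N, if the wrist force passes 120 N, or if a joint passes its speed limit or range.

## Working session

There is one attempt and no reset: what is moved stays moved. The work goes in short steps, Python scripts to look and compute and a tool call to move; the robot and the scene stay as the last step left them, time stands still between calls to the robot, and variables do not carry over. Pictures are saved under pics/ and viewed, at most 14 in all, crops included, and the job is handed in when it is done.

Besides the shell and the picture viewer there is one more tool, called after ">>>" as name(argument=value, ...) on one line, values as JSON. play_rows: Moves the arm, as the interface text tells. Its arguments: {"type":"object","properties":{"increments":{"type":"array"},"squeeze":{"type":"number"}},"required":["increments"]}

```bash
mkdir -p pics; python3 - <<'E'
from workcell import bot
import cv2
print(bot.get_obs())
for n in("scene","top","wrist"):
    im=bot.camera(n); cv2.imwrite(f"pics/{n}0.png",im[:,:,::-1]); print(n,bot.camera_info(n))
E
```

```text
{'time': 0.0, 'q': array([ 7.41995108e+01,  5.00933302e+00,  1.00347113e+01,  9.51012771e+01,
       -7.13025402e-04,  9.00000662e+01]), 'qd': array([-0.12094154, -0.01838213,  0.0255796 ,  0.05233675, -0.01820941,
        0.15875579]), 'joint_efforts': array([-4.09832501e-03, -5.20391357e+01,  4.64806151e+01,  1.61282031e-02,
       -2.64201080e-04, -7.03210802e-06]), 'ee_pos': array([0.149693  , 0.52897319, 0.22220235]), 'tcp_rot': array([-1.79924101e+02,  7.13112411e-04,  1.64199446e+02]), 'wrist_force': array([-0.74916007, -0.24305505,  0.25304362]), 'torque': array([ 0.01397666, -0.00380135, -0.05984271]), 'grasp_force': 0.0, 'opening': 0.08529047068721053}
scene {'fovy': 49.08755374462583, 'cx': 309.73111993848937, 'cy': 201.0866327753414, 'R': array([[ 0.59285008, -0.80516517, -0.01542186],
       [-0.51413726, -0.36368543, -0.77678555],
       [ 0.61983196,  0.46844633, -0.62957635]]), 't': array([-0.359536  ,  0.34352256,  1.22201871])}
top {'fovy': 54.18331829015395, 'cx': 319.07912062597234, 'cy': 201.6801944261806, 'R': array([[ 0.02612965, -0.99963465,  0.0069144 ],
       [-0.98362802, -0.02694374, -0.17818515],
       [ 0.17830635, -0.00214529, -0.98397268]]), 't': array([-0.04456708,  0.54922341,  1.34932661])}
wrist {'fovy': 65.90689855689712, 'cx': 317.8788447998428, 'cy': 201.3186577774388, 'R': array([[ 0.27212736,  0.96226016, -0.00144499],
       [ 0.92425271, -0.26096038,  0.27866935],
       [ 0.26777532, -0.07716909, -0.96038602]]), 't': array([-0.5497588 , -0.03638524,  0.38031301])}
```

View pics/top0.png

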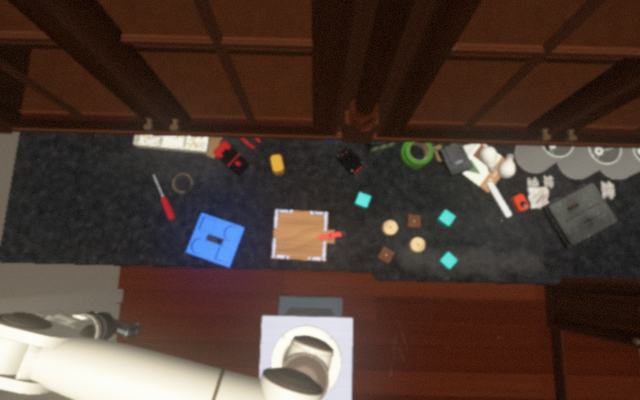

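View pics/scene0.png

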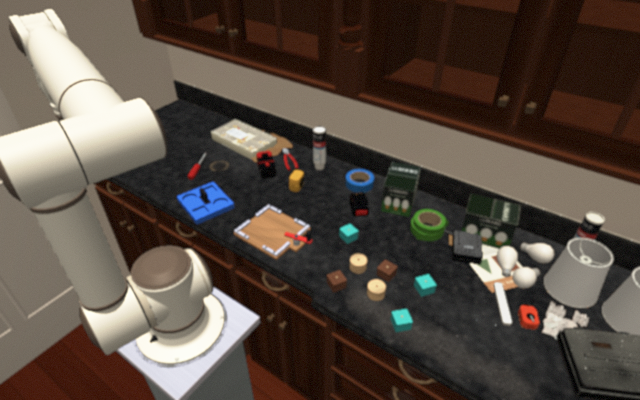

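The top view shows these candidates:
- **Round blanks (pale):** (390,228) and (418,244).
- **Square blanks (dark):** (414,221) and (387,255).
- **Turquoise decoys, not meant:** (363,200), (447,217) and (449,260).
- **Nest (blue):** (215,240).
- **Jig:** (300,235), with the red latch at (330,237). The red tools at (167,205) and (235,158) could be mistaken for it.

All four blanks are present. Next I'll measure rough positions.

```bash
cat > h.py <<'E'
from workcell import bot
import cv2, numpy as np
from scipy.spatial.transform import Rotation as Ro
def info(n):
    c=bot.camera_info(n); f=200/np.tan(np.radians(c['fovy']/2)); return c,f
def cast(ci,uv,z):
    c,f=ci; R,t=c['R'],c['t']; o=-R.T@t
    uv=np.atleast_2d(np.asarray(uv,float))
    d=np.c_[(uv[:,0]-c['cx'])/f,(uv[:,1]-c['cy'])/f,np.ones(len(uv))]@R
    return (o+d*((z-o[2])/d[:,2])[:,None])[:,:2]
def proj(ci,X):
    c,f=ci; p=np.atleast_2d(X)@c['R'].T+c['t']; return np.c_[f*p[:,0]/p[:,2]+c['cx'],f*p[:,1]/p[:,2]+c['cy']]
RNG=dict(blue=((95,110,60),(128,255,255)),red=((0,150,90),(8,255,255)),teal=((80,90,60),(94,255,255)),
 pale=((10,40,140),(25,140,255)),dark=((3,90,30),(14,220,125)),brown=((5,70,90),(20,200,220)))
def mask(im,c,k=3):
    m=cv2.inRange(cv2.cvtColor(im,cv2.COLOR_RGB2HSV),*[np.array(a) for a in RNG[c]])
    return cv2.morphologyEx(m,cv2.MORPH_OPEN,np.ones((k,k))) if k else m
def blobs(m,amin):
    cs=cv2.findContours(m,cv2.RETR_EXTERNAL,cv2.CHAIN_APPROX_NONE)[0]
    return sorted([c for c in cs if cv2.contourArea(c)>=amin],key=cv2.contourArea,reverse=True)
def rect(ci,cnt,z):
    p=cast(ci,cnt[:,0,:],z)*1000; return cv2.minAreaRect(p.astype(np.float32)), p
def shot(n,name=None):
    ci=info(n); im=bot.camera(n)
    if name: cv2.imwrite(f'pics/{name}.png',im[:,:,::-1])
    return ci,im
def goto(x,y,z,yaw):
    """print tool-frame turn (deg) then shift (mm) to put TCP at x,y,z (mm), pointing down, with tool yaw (mod 180)"""
    o=bot.get_obs(); R=Ro.from_euler('xyz',o['tcp_rot'],degrees=True)
    cands=[Ro.from_euler('xyz',[180,0,yaw+k],degrees=True) for k in(0,180)]
    for T in cands:
        rv=np.degrees((R.inv()*T).as_rotvec()); d=T.inv().apply(np.array([x,y,z])-1000*o['ee_pos'])
        print('turn',rv.round(2),'then shift',d.round(1),'| q6',o['q'][5].round(1))
E
python3 - <<'E'
from h import *
im=cv2.imread('pics/top0.png')[:,:,::-1].copy(); ci=info('top')
for c,z,a in(('blue',.022,200),('red',.04,15),('teal',.036,60),('pale',.036,60),('dark',.036,60),('brown',.012,500)):
    for b in blobs(mask(im,c,0),a)[:7]:
        M=b[:,0].mean(0); r,_=rect(ci,b,z); print(c,M.round(),np.round(r[0]),np.round(r[1]),round(r[2]))
E
```

```text
blue [215. 239.] [408. 340.] [186. 166.] 73
red [382. 285.] [ 265. -266.] [474.  70.] 89
red [521. 203.] [ 570. -756.] [62. 51.] 23
red [222. 149.] [739. 335.] [41. 66.] 49
red [330. 235.] [432. -71.] [22. 86.] 10
red [247. 143.] [766. 242.] [65. 17.] 50
red [258. 139.] [781. 203.] [22. 13.] 46
red [235. 158.] [708. 283.] [ 8. 44.] 49
teal [446. 218.] [ 507. -488.] [56. 59.] 56
teal [448. 260.] [ 355. -489.] [53. 54.] 45
teal [362. 199.] [ 564. -187.] [56. 57.] 72
pale [303. 234.] [432.  24.] [216. 175.] 84
pale [161. 364.] [-25. 529.] [652.  88.] 77
pale [492. 175.] [ 674. -672.] [ 47. 147.] 52
pale [308. 366.] [-14.  -6.] [179.  98.] 57
pale [417. 244.] [ 410. -381.] [50. 50.] 89
pale [390. 227.] [ 468. -286.] [50. 51.] 2
pale [308. 371.] [-22.  -8.] [87. 30.] 62
dark [317.  57.] [1064.  -28.] [ 611. 2547.] 2
dark [434. 323.] [ 102. -249.] [1819.  420.] 90
dark [385. 255.] [ 369. -269.] [51. 51.] 63
dark [413. 221.] [ 492. -369.] [50. 51.] 89
brown [366. 285.] [ 261. -211.] [603.  81.] 90
brown [306. 235.] [436.  22.] [185. 232.] 2
brown [165. 348.] [ 39. 468.] [378.  59.] 78
```

View pics/wrist0.png

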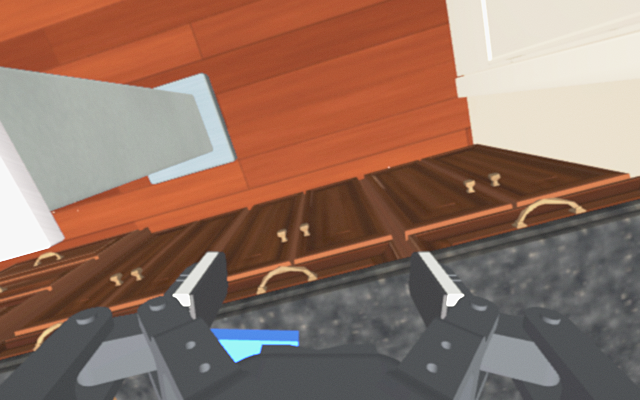

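The wrist view shows mostly floor and the counter's edge, with the nest's corner at (260,340), so it isn't useful yet. I'll add a constant-row move calculator and go look at the jig.

```bash
cat >> h.py <<'E'
def rows(x,y,z,yaw,n=None):
    """identical rows (slide mm, turn deg) taking the TCP to x,y,z mm, yaw, straight down; both half-turn choices"""
    o=bot.get_obs(); p=1000*o['ee_pos']; R=Ro.from_euler('xyz',o['tcp_rot'],degrees=True)
    for k in(0,180):
        T=Ro.from_euler('xyz',[180,0,yaw+k],degrees=True); rv=np.degrees((R.inv()*T).as_rotvec())
        q6=(o['q'][5]-rv[2]+180)%360-180
        d=np.array([x,y,z])-p
        for N in [n] if n else range(1,40):
            st=Ro.from_rotvec(rv/N,degrees=True); A=np.zeros((3,3)); C=R
            for _ in range(N): A+=C.as_matrix(); C=C*st
            s=np.linalg.solve(A,d)
            if n or (np.linalg.norm(s)<48 and np.linalg.norm(rv)/N<8.5): break
        print(f'N={N} slide',s.round(1).tolist(),'turn',(rv/N).round(2).tolist(),'dq6~',rv[2].round(1),'q1,q6',o['q'][[0,5]].round(1))
E
python3 -c "
from h import *
rows(436,-30,250,90)"
```

```text
N=15 slide [-43.9, -9.7, -1.8] turn [-0.0, 0.0, 4.95] dq6~ 74.2 q1,q6 [74.2 90. ]
N=16 slide [5.3, -45.1, -1.7] turn [-0.0, -0.0, -6.61] dq6~ -105.8 q1,q6 [74.2 90. ]
```

>>> play_rows(increments=[{"slide": [-41, -9, -1.7], "angular": [0, 0, 4.64], "claw": 1}, {"slide": [-41, -9, -1.7], "angular": [0, 0, 4.64], "claw": 1}, {"slide": [-41, -9, -1.7], "angular": [0, 0, 4.64], "claw": 1}, {"slide": [-41, -9, -1.7], "angular": [0, 0, 4.64], "claw": 1}, {"slide": [-41, -9, -1.7], "angular": [0, 0, 4.64], "claw": 1}, {"slide": [-41, -9, -1.7], "angular": [0, 0, 4.64], "claw": 1}, {"slide": [-41, -9, -1.7], "angular": [0, 0, 4.64], "claw": 1}, {"slide": [-41, -9, -1.7], "angular": [0, 0, 4.64], "claw": 1}])

```text
time: 0.95
ee_pos: [0.3863, 0.2967, 0.2362]
tcp_rot: [-180.0, 0.0, 126.9]
wrist_force: [0.7, 0.7, -0.0]
opening: 0.0857
grasp_force: 0.0
```

```bash
python3 -c "
from h import *
print(bot.get_obs()['ee_pos'],bot.get_obs()['time'])
rows(436,-30,250,90)"
```

```text
[0.38631904 0.29669773 0.23619146] 0.95
N=8 slide [-41.1, -8.8, -1.7] turn [-0.0, 0.0, 4.61] dq6~ 36.9 q1,q6 [37.5 90.6]
N=17 slide [2.5, -25.4, -0.8] turn [-0.0, -0.0, -8.42] dq6~ -143.1 q1,q6 [37.5 90.6]
```

>>> play_rows(increments=[{"slide": [-41, -9, -1.7], "angular": [0, 0, 4.61], "claw": 1}, {"slide": [-41, -9, -1.7], "angular": [0, 0, 4.61], "claw": 1}, {"slide": [-41, -9, -1.7], "angular": [0, 0, 4.61], "claw": 1}, {"slide": [-41, -9, -1.7], "angular": [0, 0, 4.61], "claw": 1}, {"slide": [-41, -9, -1.7], "angular": [0, 0, 4.61], "claw": 1}, {"slide": [-41, -9, -1.7], "angular": [0, 0, 4.61], "claw": 1}, {"slide": [-41, -9, -1.7], "angular": [0, 0, 4.61], "claw": 1}, {"slide": [-41, -9, -1.7], "angular": [0, 0, 4.61], "claw": 1}])

```text
time: 1.75
ee_pos: [0.4344, -0.0299, 0.2499]
tcp_rot: [-180.0, -0.0, 90.0]
wrist_force: [1.3, 0.5, 1.1]
opening: 0.0856
grasp_force: 0.0
```

```bash
python3 - <<'E'
from h import *
ci,im=shot('wrist','w1'); o=bot.get_obs(); print(o['ee_pos'],o['tcp_rot'])
for c,z,a in(('brown',.012,2000),('red',.04,60)):
    for b in blobs(mask(im,c),a)[:3]:
        r,_=rect(ci,b,z); print(c,b[:,0].mean(0).round(),np.round(r[0],1),np.round(r[1],1),round(r[2],1))
E
```

```text
[ 0.4335327  -0.03435146  0.25032351] [-1.79985500e+02  1.29548069e-01  8.95598279e+01]
brown [321. 124.] [435.4  20.2] [224.4 179.6] 88.3
brown [ 16. 307.] [   1.7 -239.3] [171.9  65.5] 74.0
red [317. 209.] [432.9 -74. ] [23.  84.9] 6.1
red [499. 274.] [ 672.3 -163.8] [ 7.4 46.4] 42.2
```

View pics/w1.png

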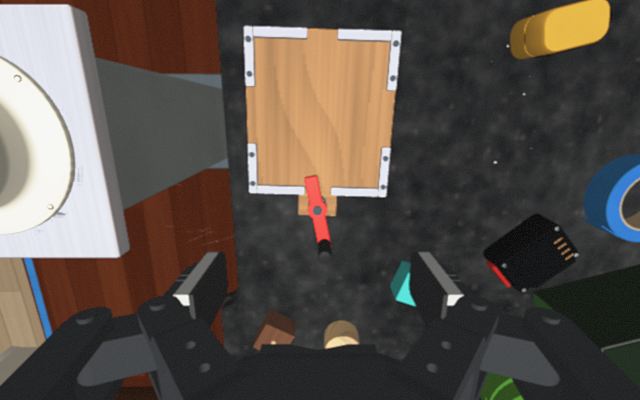

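The jig outline has its lip corners at about (246,27), (401,31), (387,197) and (249,195). The latch is nearly closed, with its pivot at (317,210) and its black peg at (324,248). I'll measure the jig's pose and the latch angle.

```bash
python3 - <<'E'
from h import *
ci,im=shot('wrist')
hsv=cv2.cvtColor(im,cv2.COLOR_RGB2HSV)
m=((hsv[...,1]<60)&(hsv[...,2]>130)).astype(np.uint8)*255
m[:, :235]=0; m[:,410:]=0; m[205:]=0
pts=np.argwhere(m)[:,::-1]
P=(cast(ci,pts,.022)*1000).astype(np.float32)
r=cv2.minAreaRect(P); print('lips',len(pts),r)
m2=cv2.erode(m,np.ones((2,2)))
b=blobs(mask(im,'red'),60)[0]
rr,p=rect(ci,b,.044); print('red',rr)
bp=cv2.inRange(hsv,(0,0,0),(180,255,45)); bp[:235]=0;bp[262:]=0;bp[:,:305]=0;bp[:,345:]=0
for c in blobs(bp,10): print('peg',cv2.boundingRect(c),cast(ci,[cv2.minEnclosingCircle(c)[0]],.064)*1000)
print('pivot',cast(ci,[[317,210]],.046)*1000)
cv2.imwrite('pics/c1.png',cv2.resize(im[160:280,240:400,::-1],None,fx=4,fy=4))
E
```

```text
lips 4160 ((436.0560302734375, 34.724403381347656), (191.45826721191406, 175.1063232421875), 88.3986587524414)
red ((432.882568359375, -72.64068603515625), (23.002235412597656, 84.40364837646484), 6.877739429473877)
peg (319, 236, 15, 15) [[ 441.85451441 -115.65375033]]
pivot [[431.81645917 -78.23059629]]
```

View pics/c1.png

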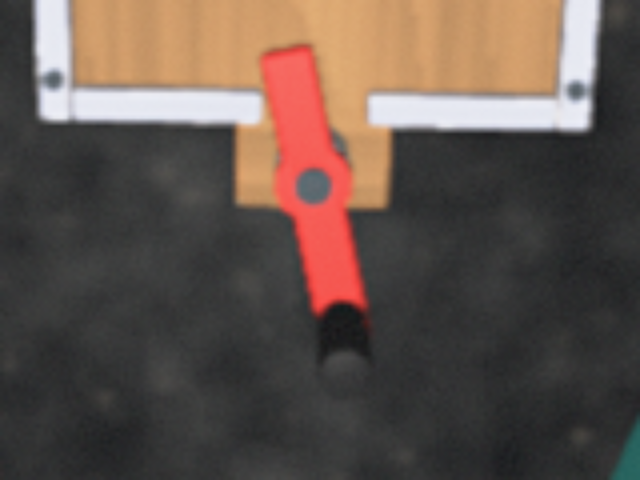

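The crop shows the pivot at full-image (318.3,206.5) and the peg top at (326.3,253). Recomputing both.

```bash
python3 - <<'E'
from h import *
ci=info('wrist')
pv=cast(ci,[[318.3,206.5]],.047)[0]*1000; pg=cast(ci,[[326.3,253]],.084)[0]*1000
print(pv,pg,np.linalg.norm(pg-pv))
a=np.radians(-1.6); Rj=np.array([[np.cos(a),-np.sin(a)],[np.sin(a),np.cos(a)]])
print('pivot in jig',Rj.T@(pv-[436,34.7]),'peg ang',np.degrees(np.arctan2(*(Rj.T@(pg-pv)*[1,-1]))))
yaw=88
rows(pg[0],pg[1],71,yaw,8); rows(pg[0],pg[1],130,yaw,8)
E
```

```text
[434.09899045 -70.82900029] [ 442.92443819 -114.41714777] 44.47263348486677
pivot in jig [   1.04627425 -105.54093542] peg ang 13.046141467980352
N=8 slide [-10.3, 1.3, 22.4] turn [0.0, 0.01, 0.22] dq6~ 1.8 q1,q6 [-4.2 86.1]
N=8 slide [-5.1, -15.2, 22.4] turn [-0.01, 0.0, -22.28] dq6~ -178.2 q1,q6 [-4.2 86.1]
N=8 slide [-10.3, 1.3, 15.0] turn [0.0, 0.01, 0.22] dq6~ 1.8 q1,q6 [-4.2 86.1]
N=8 slide [-5.1, -15.2, 15.0] turn [-0.01, 0.0, -22.28] dq6~ -178.2 q1,q6 [-4.2 86.1]
```

>>> play_rows(increments=[{"slide": [-20, 2.5, 20], "angular": [0, 0, 0.5], "claw": -0.2}, {"slide": [-20, 2.5, 20], "angular": [0, 0, 0.5], "claw": -0.2}, {"slide": [-20, 2.5, 20], "angular": [0, 0, 0.5], "claw": -0.2}, {"slide": [-22.4, 3, 20], "angular": [0, 0, 0.3], "claw": -0.2}, {"slide": [0, 0, 30], "angular": [0, 0, 0], "claw": -0.2}, {"slide": [0, 0, 30], "angular": [0, 0, 0], "claw": -0.2}, {"slide": [0, 0, 25], "angular": [0, 0, 0], "claw": -0.2}, {"slide": [0, 0, 14], "angular": [0, 0, 0], "claw": -0.2}])

```text
time: 2.65
ee_pos: [0.4433, -0.1101, 0.0688]
tcp_rot: [-179.8, -0.0, 88.4]
wrist_force: [0.4, -0.4, 1.2]
opening: 0.0339
grasp_force: 0.0
```

>>> play_rows(increments=[{"slide": [0, 0, 0], "angular": [0, 0, 0], "claw": -0.4}, {"slide": [0, 0, 0], "angular": [0, 0, 0], "claw": -0.4}, {"slide": [0, 0, 0], "angular": [0, 0, 0], "claw": -0.4}])

```text
time: 2.95
ee_pos: [0.4451, -0.1108, 0.0726]
tcp_rot: [179.9, 0.0, 88.4]
wrist_force: [-0.2, -0.4, -0.2]
opening: 0.0255
grasp_force: 0.0
```

```bash
python3 - <<'E'
from h import *
o=bot.get_obs(); print(o)
p0=o['ee_pos'][:2]*1000; pv=np.array([433,-70.8])
# peg waypoints, world, 8 rows x2, tool turning -4deg/row (world +4)
yaw=o['tcp_rot'][2]; prev=p0
for k in range(1,17):
    th=np.radians(10+(92-10)*k/16-1.6); w=pv+45*np.array([np.sin(th),-np.cos(th)])
    R=Ro.from_euler('xyz',[180,0,yaw],degrees=True); print(k,w.round(),R.inv().apply([*(w-prev),0]).round(1)); yaw+=4.5; prev=w
E
```

```text
{'time': 2.95, 'q': array([-1.39801623e+01, -7.94334156e+00, -1.91940305e+01,  7.86295177e+01,
        4.02897097e-04,  7.76058476e+01]), 'qd': array([-0.00169789, -0.06442425, -0.16606403, -0.1394257 , -0.02498574,
       -0.00298681]), 'joint_efforts': array([ 3.78562405e-02, -3.73953474e+01,  4.60672188e+01,  9.90462519e-03,
        1.43472709e-03,  4.03326540e-04]), 'ee_pos': array([ 0.44514586, -0.11082151,  0.07255747]), 'tcp_rot': array([1.79882912e+02, 2.53183866e-02, 8.84139646e+01]), 'wrist_force': array([-0.20568457, -0.37284397, -0.16974799]), 'torque': array([ 0.01046599,  0.00225326, -0.02797821]), 'grasp_force': 0.0, 'opening': 0.025528731180730815}
1 [ 444. -115.] [-3.8 -1.5 -0. ]
2 [ 447. -113.] [0.9 3.9 0. ]
3 [ 451. -112.] [1.  3.9 0. ]
4 [ 455. -110.] [1.  3.9 0. ]
5 [ 458. -108.] [1.  3.9 0. ]
6 [ 461. -106.] [1.1 3.9 0. ]
7 [ 464. -103.] [1.1 3.9 0. ]
8 [ 467. -100.] [1.2 3.8 0. ]
9 [470. -97.] [1.2 3.8 0. ]
10 [472. -94.] [1.3 3.8 0. ]
11 [474. -90.] [1.3 3.8 0. ]
12 [475. -86.] [1.3 3.8 0. ]
13 [476. -82.] [1.4 3.8 0. ]
14 [477. -78.] [1.4 3.8 0. ]
15 [478. -75.] [1.5 3.7 0. ]
16 [478. -70.] [1.5 3.7 0. ]
```

>>> play_rows(increments=[{"slide": [-3.8, -1.5, 0], "angular": [0, 0, -4.5], "claw": -0.4}, {"slide": [1, 3.9, 0], "angular": [0, 0, -4.5], "claw": -0.4}, {"slide": [1, 3.9, 0], "angular": [0, 0, -4.5], "claw": -0.4}, {"slide": [1, 3.9, 0], "angular": [0, 0, -4.5], "claw": -0.4}, {"slide": [1, 3.9, 0], "angular": [0, 0, -4.5], "claw": -0.4}, {"slide": [1.1, 3.9, 0], "angular": [0, 0, -4.5], "claw": -0.4}, {"slide": [1.1, 3.9, 0], "angular": [0, 0, -4.5], "claw": -0.4}, {"slide": [1.2, 3.8, 0], "angular": [0, 0, -4.5], "claw": -0.4}])

```text
time: 3.75
ee_pos: [0.4671, -0.1002, 0.0724]
tcp_rot: [180.0, 0.1, 124.6]
wrist_force: [-1.0, -2.4, -0.1]
opening: 0.0255
grasp_force: 0.7
```

>>> play_rows(increments=[{"slide": [1.2, 3.8, 0], "angular": [0, 0, -4.5], "claw": -0.4}, {"slide": [1.3, 3.8, 0], "angular": [0, 0, -4.5], "claw": -0.4}, {"slide": [1.3, 3.8, 0], "angular": [0, 0, -4.5], "claw": -0.4}, {"slide": [1.3, 3.8, 0], "angular": [0, 0, -4.5], "claw": -0.4}, {"slide": [1.4, 3.8, 0], "angular": [0, 0, -4.5], "claw": -0.4}, {"slide": [1.4, 3.8, 0], "angular": [0, 0, -4.5], "claw": -0.4}, {"slide": [1.5, 3.7, 0], "angular": [0, 0, -4.5], "claw": -0.4}, {"slide": [1.5, 3.7, 0], "angular": [0, 0, -4.5], "claw": -0.4}])

```text
time: 4.55
ee_pos: [0.4779, -0.0706, 0.0724]
tcp_rot: [-180.0, 0.1, 160.6]
wrist_force: [0.2, -0.4, -0.2]
opening: 0.0261
grasp_force: 0.7
```

```bash
python3 - <<'E'
from h import *
o=bot.get_obs(); print(o['ee_pos'],o['q'],o['wrist_force'])
ci=info('top')
im=bot.camera('top'); b=blobs(mask(im,'blue',0),200)[0]; r,p=rect(ci,b,.022); print(r, cv2.minAreaRect(b))
m=mask(im,'red',0)
hsv=cv2.cvtColor(im,cv2.COLOR_RGB2HSV)
x,y,w,h=cv2.boundingRect(b); sub=(hsv[y:y+h,x:x+w,2]<70).astype(np.uint8)
for c in blobs(sub*255,8): print('dark',rect(ci,c+[x,y],.064)[0])
# views: hover with camera on nest
rows(408,290,250,164,None); rows(408,290,250,90)
E
```

```text
[ 0.4778673  -0.07056131  0.07239638] [-8.38112625e+00 -4.54421605e+00 -1.61139056e+01  7.83211931e+01
 -3.03024051e-02  1.10419581e+01] [ 0.22428473 -0.40373006 -0.24049786]
((410.5726623535156, 340.5442199707031), (184.55242919921875, 167.62603759765625), 73.32736206054688) ((214.48171997070312, 239.17518615722656), (50.91971206665039, 47.50228500366211), 19.98310661315918)
dark ((438.99102783203125, 412.2815246582031), (129.68251037597656, 52.5371208190918), 5.012021541595459)
dark ((485.7391357421875, 299.04693603515625), (38.98451614379883, 141.7940673828125), 1.5593079328536987)
dark ((329.4130554199219, 367.007080078125), (40.79889678955078, 125.07113647460938), 1.50271475315094)
N=9 slide [19.6, 35.7, -19.8] turn [0.0, 0.01, -0.35] dq6~ -3.1 q1,q6 [-8.3 10.8]
N=21 slide [24.5, -11.1, -8.5] turn [0.01, -0.0, 8.42] dq6~ 176.9 q1,q6 [-8.3 10.8]
N=9 slide [38.2, 20.7, -19.8] turn [0.01, 0.01, 7.87] dq6~ 70.9 q1,q6 [-8.3 10.8]
N=13 slide [-11.4, 30.9, -13.7] turn [-0.01, 0.01, -8.4] dq6~ -109.1 q1,q6 [-8.3 10.8]
```

>>> play_rows(increments=[{"slide": [0, 0, -40], "angular": [0, 0, 0], "claw": -0.4}, {"slide": [0, 0, -40], "angular": [0, 0, 0], "claw": -0.4}, {"slide": [0, 0, 0], "angular": [0, 0, 0], "claw": -0.4}])

```text
time: 4.9
ee_pos: [0.4796, -0.0708, 0.1575]
tcp_rot: [179.9, 0.5, 160.3]
wrist_force: [0.3, -0.1, -0.5]
opening: 0.0262
grasp_force: 0.0
```

```bash
python3 - <<'E'
from h import *
rows(410,340,250,73.3,12)
E
```

```text
N=12 slide [35.7, 13.6, -7.8] turn [0.04, 0.03, 7.25] dq6~ 87.0 q1,q6 [-8.4 11.3]
N=12 slide [-9.0, 37.8, -7.7] turn [-0.03, 0.04, -7.75] dq6~ -93.0 q1,q6 [-8.4 11.3]
```

>>> play_rows(increments=[{"slide": [35.7, 13.6, -7.8], "angular": [0, 0, 7.25], "claw": 1}, {"slide": [35.7, 13.6, -7.8], "angular": [0, 0, 7.25], "claw": 1}, {"slide": [35.7, 13.6, -7.8], "angular": [0, 0, 7.25], "claw": 1}, {"slide": [35.7, 13.6, -7.8], "angular": [0, 0, 7.25], "claw": 1}, {"slide": [35.7, 13.6, -7.8], "angular": [0, 0, 7.25], "claw": 1}, {"slide": [35.7, 13.6, -7.8], "angular": [0, 0, 7.25], "claw": 1}, {"slide": [35.7, 13.6, -7.8], "angular": [0, 0, 7.25], "claw": 1}])

```text
time: 5.6
ee_pos: [0.3561, 0.1575, 0.2065]
tcp_rot: [179.9, -0.0, 109.7]
wrist_force: [1.8, 0.2, -0.7]
opening: 0.0855
grasp_force: 0.0
```

>>> play_rows(increments=[{"slide": [35.7, 13.6, -7.8], "angular": [0, 0, 7.25], "claw": 1}, {"slide": [35.7, 13.6, -7.8], "angular": [0, 0, 7.25], "claw": 1}, {"slide": [35.7, 13.6, -7.8], "angular": [0, 0, 7.25], "claw": 1}, {"slide": [35.7, 13.6, -7.8], "angular": [0, 0, 7.25], "claw": 1}, {"slide": [35.7, 13.6, -7.8], "angular": [0, 0, 7.25], "claw": 1}, {"slide": [0, 0, 0], "angular": [0, 0, 0], "claw": 1}, {"slide": [0, 0, 0], "angular": [0, 0, 0], "claw": 1}])

```text
time: 6.3
ee_pos: [0.4062, 0.3381, 0.2438]
tcp_rot: [-180.0, 0.0, 73.9]
wrist_force: [-0.3, 0.3, 0.5]
opening: 0.0853
grasp_force: 0.0
```

```bash
python3 - <<'E'
from h import *
ci,im=shot('wrist','w2'); print(bot.get_obs()['ee_pos'])
b=blobs(mask(im,'blue'),3000)[0]; r,p=rect(ci,b,.022); print(r)
h=cv2.convexHull(b); ap=cv2.approxPolyDP(h,12,True)[:,0]; print(ap.tolist(), (cast(ci,ap,.022)*1000).round().tolist())
E
```

```text
[0.40601149 0.33737655 0.24422605]
((409.8872985839844, 336.805908203125), (169.28347778320312, 153.9356689453125), 72.65609741210938)
[[388, 101], [378, 236], [261, 233], [259, 160]] [[506.0, 395.0], [458.0, 235.0], [312.0, 281.0], [341.0, 372.0]]
```

View pics/w2.png

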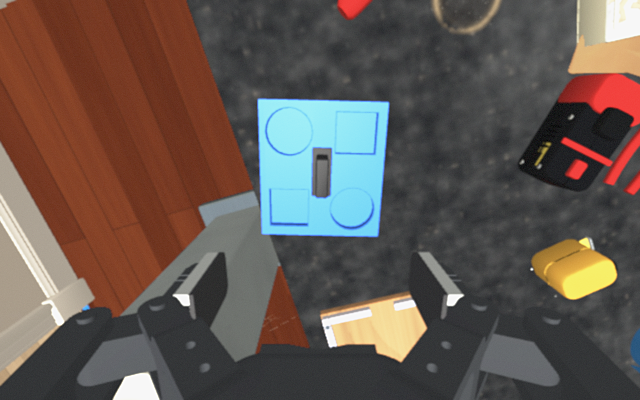

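```bash
python3 - <<'E'
from h import *
rows(410,338,50,72.7,6); print(bot.tcp_to_tips)
E
```

```text
N=6 slide [0.3, 0.6, 32.4] turn [-0.0, 0.0, 0.2] dq6~ 1.2 q1,q6 [ 39.7 145.8]
N=6 slide [-0.8, 0.7, 32.4] turn [-0.0, -0.0, -29.8] dq6~ -178.8 q1,q6 [ 39.7 145.8]
0.019
```

>>> play_rows(increments=[{"slide": [0.9, 1.8, 40], "angular": [0, 0, 0.6], "claw": 1}, {"slide": [0.9, 1.8, 40], "angular": [0, 0, 0.6], "claw": 1}, {"slide": [0, 0, 40], "angular": [0, 0, 0], "claw": 0.5}, {"slide": [0, 0, 40], "angular": [0, 0, 0], "claw": 0}, {"slide": [0, 0, 24], "angular": [0, 0, 0], "claw": 0}, {"slide": [0, 0, 10], "angular": [0, 0, 0], "claw": 0}, {"slide": [0, 0, 0], "angular": [0, 0, 0], "claw": 0}])

```text
time: 7.05
ee_pos: [0.4096, 0.3373, 0.0499]
tcp_rot: [-180.0, 0.0, 72.7]
wrist_force: [-0.6, 0.1, -0.3]
opening: 0.0427
grasp_force: 0.0
```

>>> play_rows(increments=[{"slide": [0, 0, 0], "angular": [0, 0, 0], "claw": -1}, {"slide": [0, 0, 0], "angular": [0, 0, 0], "claw": -1}, {"slide": [0, 0, 0], "angular": [0, 0, 0], "claw": -1}, {"slide": [0, 0, 0], "angular": [0, 0, 0], "claw": -1}, {"slide": [0, 0, 0], "angular": [0, 0, 0], "claw": -1}, {"slide": [0, 0, 0], "angular": [0, 0, 0], "claw": -1}], squeeze=80)

```text
time: 7.65
ee_pos: [0.4109, 0.3388, 0.0524]
tcp_rot: [179.9, -0.1, 72.7]
wrist_force: [-1.4, -0.6, 6.6]
opening: 0.0101
grasp_force: 78.4
```

>>> play_rows(increments=[{"slide": [0, 0, -20], "angular": [0, 0, 0], "claw": -1}, {"slide": [0, 0, -30], "angular": [0, 0, 0], "claw": -1}, {"slide": [0, 0, -30], "angular": [0, 0, 0], "claw": -1}, {"slide": [0, 0, -20], "angular": [0, 0, 0], "claw": -1}, {"slide": [0, 0, 0], "angular": [0, 0, 0], "claw": -1}, {"slide": [0, 0, 0], "angular": [0, 0, 0], "claw": -1}])

```text
time: 8.25
ee_pos: [0.4102, 0.3383, 0.15]
tcp_rot: [180.0, -0.0, 72.7]
wrist_force: [0.2, -0.1, -4.1]
opening: 0.01
grasp_force: 78.4
```

```bash
python3 - <<'E'
from h import *
o=bot.get_obs();print(o['ee_pos'],o['tcp_rot'],o['opening'],o['torque'])
rows(436,34.7,150,88.4)
ci,im=shot('wrist','w3')
b=blobs(mask(im,'blue'),3000)[0]; r,p=rect(ci,b,.022-.05+o['ee_pos'][2]); print(r)
E
```

```text
[0.41020864 0.33834249 0.14995304] [ 1.79985544e+02 -1.88370518e-02  7.26837614e+01] 0.009989708142860135 [ 0.08325208  0.02388372 -0.01053727]
N=7 slide [-42.1, 11.6, -0.0] turn [0.0, -0.0, -2.25] dq6~ -15.7 q1,q6 [ 39.5 146.8]
N=20 slide [3.9, 21.7, -0.0] turn [-0.0, -0.0, 8.21] dq6~ 164.3 q1,q6 [ 39.5 146.8]
((456.53350830078125, 343.34130859375), (126.88157653808594, 64.657958984375), 72.77252197265625)
```

>>> play_rows(increments=[{"slide": [-36.8, 10.2, 0], "angular": [0, 0, -1.97], "claw": -1}, {"slide": [-36.8, 10.2, 0], "angular": [0, 0, -1.97], "claw": -1}, {"slide": [-36.8, 10.2, 0], "angular": [0, 0, -1.97], "claw": -1}, {"slide": [-36.8, 10.2, 0], "angular": [0, 0, -1.97], "claw": -1}, {"slide": [-36.8, 10.2, 0], "angular": [0, 0, -1.97], "claw": -1}, {"slide": [-36.8, 10.2, 0], "angular": [0, 0, -1.97], "claw": -1}, {"slide": [-36.8, 10.2, 0], "angular": [0, 0, -1.97], "claw": -1}, {"slide": [-36.8, 10.2, 0], "angular": [0, 0, -1.97], "claw": -1}])

```text
time: 9.1
ee_pos: [0.4362, 0.0333, 0.1487]
tcp_rot: [-179.9, 0.0, 88.5]
wrist_force: [0.7, 1.5, -3.7]
opening: 0.0099
grasp_force: 78.5
```

>>> play_rows(increments=[{"slide": [0, 0, 25], "angular": [0, 0, 0], "claw": -1}, {"slide": [0, 0, 20], "angular": [0, 0, 0], "claw": -1}, {"slide": [0, 0, 0], "angular": [0, 0, 0], "claw": -1}, {"slide": [0, 0, 0], "angular": [0, 0, 0], "claw": -1}, {"slide": [0, 0, 0], "angular": [0, 0, 0], "claw": -1}])

```text
time: 9.6
ee_pos: [0.4373, 0.0352, 0.1059]
tcp_rot: [180.0, -0.0, 88.5]
wrist_force: [-0.2, -0.6, -3.2]
opening: 0.0097
grasp_force: 78.7
```

```bash
python3 - <<'E'
from h import *
o=bot.get_obs();print(o['ee_pos'],o['tcp_rot'])
ci,im=shot('wrist','w4')
rows(436,34.7,105,88.4,4)
E
```

```text
[0.43725186 0.03516522 0.10585982] [ 1.79959099e+02 -3.42081149e-03  8.84741278e+01]
N=4 slide [-0.1, -0.4, 0.3] turn [0.02, -0.0, 0.02] dq6~ 0.1 q1,q6 [ 4.6 96.1]
N=4 slide [0.4, -0.4, 0.3] turn [0.0, 0.03, -44.98] dq6~ -179.9 q1,q6 [ 4.6 96.1]
```

View pics/w4.png

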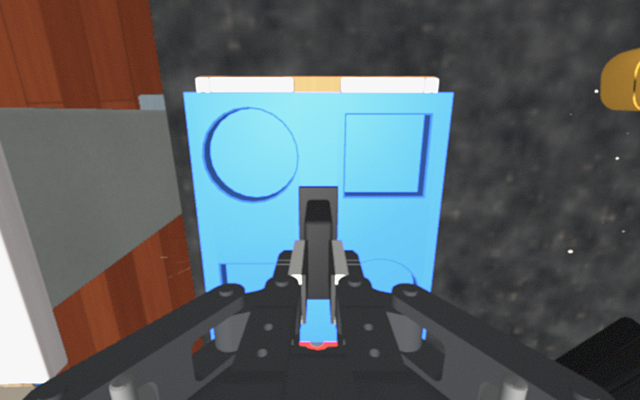

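The wrist view shows the nest held level, with its +y edge from (184,93) to (452,93). The jig's +y lip is behind it, from (196,77) to (439,77). I'll compare those two edges.

```bash
python3 - <<'E'
from h import *
ci=info('wrist'); im=cv2.imread('pics/w4.png')[:,:,::-1].copy()
m=mask(im,'blue'); 
def edge(mm,cols):
    return np.array([(c,np.argmax(mm[:,c]>0)) for c in cols],float)
hsv=cv2.cvtColor(im,cv2.COLOR_RGB2HSV); w=((hsv[...,1]<60)&(hsv[...,2]>130)).astype(np.uint8)*255; w=cv2.morphologyEx(w,cv2.MORPH_OPEN,np.ones((3,3))); w[200:]=0
e1=edge(m,range(200,440,8)); e2=edge(w,list(range(205,290,6))+list(range(346,432,6)))
tz=bot.get_obs()['ee_pos']
for e,z in((e1,tz[2]-.0304),(e2,.022)):
    P=cast(ci,e,z)*1000; k=np.polyfit(P[:,0],P[:,1],1); print(np.degrees(np.arctan(k[0])),np.polyval(k,436))
xs=[ [c for c in range(150,480) if m[110,c]][i] for i in(0,-1)]; P=cast(ci,[[xs[0]-.5,110],[xs[1]+.5,110]],tz[2]-.0304)*1000; print('nest sides',P,P.mean(0))
xs=[ [c for c in range(180,460) if w[84,c]][i] for i in(0,-1)]; P=cast(ci,[[xs[0]-.5,84],[xs[1]+.5,84]],.022)*1000; print('lip ends',P,P.mean(0))
print(tz*1000)
E
```

```text
-0.07901130110411184 104.65795376129402
-1.6844183575388405 130.0794502507394
nest sides [[362.83659014 109.24027321]
 [515.46248613 105.21274914]] [439.14953814 107.22651118]
lip ends [[351.05118256 127.74482636]
 [526.25388141 123.14152937]] [438.65253199 125.44317787]
[437.45217044  35.19470067 106.09808711]
```

```bash
python3 - <<'E'
from h import *
ci=info('wrist'); im=cv2.imread('pics/w4.png')[:,:,::-1].copy(); tz=bot.get_obs()['ee_pos'][2]
m=mask(im,'blue'); print([int(np.argmax(m[:,c]>0)) for c in range(190,450,10)])
print(-ci[0]['R'].T@ci[0]['t'])
for uv,z in(((184,93),tz-.0304),((452,93),tz-.0304),((318,187),tz-.0304),((251,152),tz-.0304),((384,154),tz-.0304),((196,77),.022),((439,77),.022)): print(uv,cast(ci,[uv],z)*1000)
E
```

```text
[91, 93, 93, 93, 93, 106, 106, 108, 112, 119, 132, 174, 173, 167, 164, 137, 112, 112, 103, 94, 94, 94, 94, 94, 93, 91]
[0.4387322  0.1062535  0.25831497]
(184, 93) [[364.4611239 118.3129092]]
(452, 93) [[514.31369429 114.36983248]]
(318, 187) [[437.92163984  62.3419978 ]]
(251, 152) [[399.04168353  84.56313104]]
(384, 154) [[477.39035241  81.30520591]]
(196, 77) [[352.76590512 132.38623534]]
(439, 77) [[526.22389749 127.83395885]]
```

The mask edge was wrong because the light falls off across the nest; the clean edge pixels give the nest centre at (437.2,33.3). It needs about +1.7 mm in y and -1.2 mm in x.

>>> play_rows(increments=[{"slide": [1.7, -1.2, 10], "angular": [0, 0, 0], "claw": -1}, {"slide": [0, 0, 10], "angular": [0, 0, 0], "claw": -1}, {"slide": [0, 0, 5], "angular": [0, 0, 0], "claw": -1}, {"slide": [0, 0, 4], "angular": [0, 0, 0], "claw": -1}, {"slide": [0, 0, 4], "angular": [0, 0, 0], "claw": -1}, {"slide": [0, 0, 3], "angular": [0, 0, 0], "claw": -1}, {"slide": [0, 0, 0], "angular": [0, 0, 0], "claw": -1}, {"slide": [0, 0, 0], "angular": [0, 0, 0], "claw": -1}])

```text
time: 10.45
ee_pos: [0.4359, 0.0366, 0.0693]
tcp_rot: [180.0, -0.0, 88.4]
wrist_force: [-0.1, 0.1, -3.5]
opening: 0.0102
grasp_force: 78.7
```

>>> play_rows(increments=[{"slide": [0, 0, 2], "angular": [0, 0, 0], "claw": -1}, {"slide": [0, 0, 1.5], "angular": [0, 0, 0], "claw": -1}, {"slide": [0, 0, 1.5], "angular": [0, 0, 0], "claw": -1}, {"slide": [0, 0, 0], "angular": [0, 0, 0], "claw": -1}, {"slide": [0, 0, 0], "angular": [0, 0, 0], "claw": -1}])

```text
time: 10.95
ee_pos: [0.4359, 0.0366, 0.0645]
tcp_rot: [180.0, 0.0, 88.4]
wrist_force: [-1.3, -1.0, 1.7]
opening: 0.0099
grasp_force: 79.5
```

Contact is at the expected height. I'll release and lift, then check.

>>> play_rows(increments=[{"slide": [0, 0, 0], "angular": [0, 0, 0], "claw": -0.3}, {"slide": [0, 0, 0], "angular": [0, 0, 0], "claw": -0.3}, {"slide": [0, 0, 0], "angular": [0, 0, 0], "claw": 0}, {"slide": [0, 0, -30], "angular": [0, 0, 0], "claw": 0}, {"slide": [0, 0, -40], "angular": [0, 0, 0], "claw": 0}, {"slide": [-5, 0, -40], "angular": [0, 0, 0], "claw": 0}, {"slide": [-20, 0, -40], "angular": [0, 0, 0], "claw": 0}, {"slide": [-25, 0, -30], "angular": [0, 0, 0], "claw": 0}])

```text
time: 11.75
ee_pos: [0.4348, -0.0134, 0.2468]
tcp_rot: [179.9, -0.0, 88.5]
wrist_force: [0.2, -0.3, 0.4]
opening: 0.043
grasp_force: 0.0
```

```bash
python3 - <<'E'
from h import *
for i in range(4): bot.camera('top') if i<1 else None
ci,im=shot('wrist','w5'); print(bot.get_obs()['ee_pos'],bot.get_obs()['tcp_rot'])
cv2.imwrite('pics/c5.png',cv2.resize(im[40:280,180:460,::-1],None,fx=2.4,fy=2.4,interpolation=cv2.INTER_CUBIC))
E
```

```text
[ 0.43573106 -0.01510288  0.24844695] [1.79635377e+02 3.16873038e-02 8.83408281e+01]
```

View pics/c5.png

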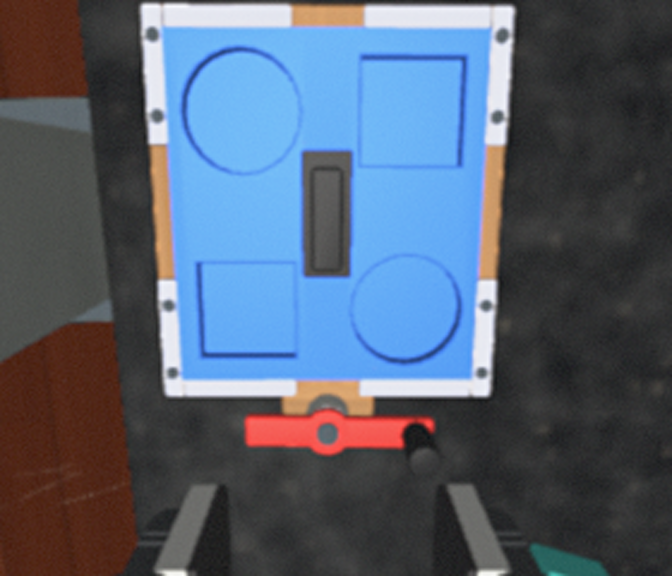

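The crop shows the nest flush inside the lips on all four sides, and the latch fully open with its peg to the right. Now I'll close the latch.

```bash
python3 - <<'E'
from h import *
rows(478,-70.8,150,160.5,9)
pv=np.array([433,-70.8]); yaw=160.5; prev=np.array([478,-70.8])
for k in range(1,20):
    th=np.radians(90-5.2*k); w=pv+45*np.array([np.sin(th),-np.cos(th)])
    R=Ro.from_euler('xyz',[180,0,yaw],degrees=True); print(k,w.round(),R.inv().apply([*(w-prev),0]).round(1)); yaw-=4.5; prev=w
E
```

```text
N=9 slide [-8.2, 0.9, 11.0] turn [0.03, 0.03, -8.02] dq6~ -72.2 q1,q6 [-2.  89.7]
N=9 slide [-0.5, 9.0, 11.0] turn [0.03, -0.04, 11.98] dq6~ 107.8 q1,q6 [-2.  89.7]
1 [478. -75.] [-1.2 -3.9 -0. ]
2 [477. -79.] [-1.1 -3.9 -0. ]
3 [476. -83.] [-1.1 -3.9 -0. ]
4 [475. -87.] [-1.  -3.9 -0. ]
5 [473. -91.] [-1. -4. -0.]
6 [471. -94.] [-0.9 -4.  -0. ]
7 [469. -98.] [-0.9 -4.  -0. ]
8 [ 467. -101.] [-0.8 -4.  -0. ]
9 [ 464. -104.] [-0.8 -4.  -0. ]
10 [ 461. -106.] [-0.8 -4.  -0. ]
11 [ 457. -109.] [-0.7 -4.  -0. ]
12 [ 454. -111.] [-0.7 -4.  -0. ]
13 [ 450. -112.] [-0.6 -4.  -0. ]
14 [ 446. -114.] [-0.6 -4.  -0. ]
15 [ 442. -115.] [-0.5 -4.1 -0. ]
16 [ 438. -115.] [-0.5 -4.1 -0. ]
17 [ 434. -116.] [-0.4 -4.1 -0. ]
18 [ 430. -116.] [-0.4 -4.1 -0. ]
19 [ 426. -115.] [-0.3 -4.1 -0. ]
```

>>> play_rows(increments=[{"slide": [-9.2, 1, 12.4], "angular": [0, 0, -8.5], "claw": -0.2}, {"slide": [-9.2, 1, 12.4], "angular": [0, 0, -8.5], "claw": -0.2}, {"slide": [-9.2, 1, 12.4], "angular": [0, 0, -8.5], "claw": -0.2}, {"slide": [-9.2, 1, 12.4], "angular": [0, 0, -8.5], "claw": -0.2}, {"slide": [-9.2, 1, 12.4], "angular": [0, 0, -8.5], "claw": -0.2}, {"slide": [-9.2, 1, 12.4], "angular": [0, 0, -8.5], "claw": -0.2}, {"slide": [-9.2, 1, 12.4], "angular": [0, 0, -8.5], "claw": -0.2}, {"slide": [-9.2, 1, 12.4], "angular": [0, 0, -8.5], "claw": -0.2}])

```text
time: 12.65
ee_pos: [0.474, -0.071, 0.1437]
tcp_rot: [-180.0, -0.0, 156.8]
wrist_force: [0.2, 0.8, 0.6]
opening: 0.034
grasp_force: 0.0
```

```bash
python3 - <<'E'
from h import *
rows(478,-70.8,90,160.5,4)
E
```

```text
N=4 slide [-0.9, 0.4, 13.4] turn [-0.0, -0.01, -0.93] dq6~ -3.7 q1,q6 [-8.5 14.7]
N=4 slide [0.0, 1.5, 13.4] turn [-0.01, 0.0, 44.07] dq6~ 176.3 q1,q6 [-8.5 14.7]
```

>>> play_rows(increments=[{"slide": [-1.8, 0.8, 10], "angular": [0, 0, -1.8], "claw": -0.2}, {"slide": [-1.8, 0.8, 10], "angular": [0, 0, -1.8], "claw": -0.2}, {"slide": [0, 0, 0], "angular": [0, 0, 0], "claw": -0.2}, {"slide": [0, 0, 20], "angular": [0, 0, 0], "claw": -0.2}, {"slide": [0, 0, 20], "angular": [0, 0, 0], "claw": -0.2}, {"slide": [0, 0, 11], "angular": [0, 0, 0], "claw": -0.3}, {"slide": [0, 0, 0], "angular": [0, 0, 0], "claw": -0.4}, {"slide": [0, 0, 0], "angular": [0, 0, 0], "claw": -0.4}])

```text
time: 13.45
ee_pos: [0.478, -0.0708, 0.0746]
tcp_rot: [180.0, 0.0, 160.0]
wrist_force: [0.0, -0.6, 1.0]
opening: 0.0255
grasp_force: 0.0
```

>>> play_rows(increments=[{"slide": [-1.2, -3.9, 0], "angular": [0, 0, 4.5], "claw": -0.4}, {"slide": [-1.1, -3.9, 0], "angular": [0, 0, 4.5], "claw": -0.4}, {"slide": [-1.1, -3.9, 0], "angular": [0, 0, 4.5], "claw": -0.4}, {"slide": [-1, -3.9, 0], "angular": [0, 0, 4.5], "claw": -0.4}, {"slide": [-1, -4, 0], "angular": [0, 0, 4.5], "claw": -0.4}, {"slide": [-0.9, -4, 0], "angular": [0, 0, 4.5], "claw": -0.4}, {"slide": [-0.9, -4, 0], "angular": [0, 0, 4.5], "claw": -0.4}, {"slide": [-0.8, -4, 0], "angular": [0, 0, 4.5], "claw": -0.4}])

```text
time: 14.25
ee_pos: [0.4668, -0.1008, 0.0754]
tcp_rot: [179.9, 0.1, 123.8]
wrist_force: [0.4, 0.5, -0.9]
opening: 0.0256
grasp_force: 0.1
```

>>> play_rows(increments=[{"slide": [-0.8, -4, 0], "angular": [0, 0, 4.5], "claw": -0.4}, {"slide": [-0.8, -4, 0], "angular": [0, 0, 4.5], "claw": -0.4}, {"slide": [-0.7, -4, 0], "angular": [0, 0, 4.5], "claw": -0.4}, {"slide": [-0.7, -4, 0], "angular": [0, 0, 4.5], "claw": -0.4}, {"slide": [-0.6, -4, 0], "angular": [0, 0, 4.5], "claw": -0.4}, {"slide": [-0.6, -4, 0], "angular": [0, 0, 4.5], "claw": -0.4}, {"slide": [-0.5, -4.1, 0], "angular": [0, 0, 4.5], "claw": -0.4}, {"slide": [-0.5, -4.1, 0], "angular": [0, 0, 4.5], "claw": -0.4}])

```text
time: 15.05
ee_pos: [0.4383, -0.1155, 0.0753]
tcp_rot: [179.9, 0.0, 87.8]
wrist_force: [0.4, -0.7, 0.3]
opening: 0.0258
grasp_force: 0.0
```

>>> play_rows(increments=[{"slide": [-0.4, -4.1, 0], "angular": [0, 0, 4.5], "claw": -0.4}, {"slide": [-0.4, -4, 0], "angular": [0, 0, 0], "claw": -0.4}, {"slide": [0, -2, 0], "angular": [0, 0, 0], "claw": -0.4}, {"slide": [0, 0, 0], "angular": [0, 0, 0], "claw": -0.4}])

```text
time: 15.45
ee_pos: [0.4278, -0.1153, 0.0745]
tcp_rot: [180.0, 0.0, 83.6]
wrist_force: [0.2, 0.2, -0.4]
opening: 0.0258
grasp_force: 0.0
```

>>> play_rows(increments=[{"slide": [0, -1.5, 0], "angular": [0, 0, 0], "claw": -0.4}, {"slide": [0, -1.5, 0], "angular": [0, 0, 0], "claw": -0.4}, {"slide": [0, 0, 0], "angular": [0, 0, 0], "claw": -0.4}])

```text
time: 15.75
ee_pos: [0.4246, -0.1149, 0.074]
tcp_rot: [-180.0, -0.0, 83.6]
wrist_force: [0.8, 0.3, -0.0]
opening: 0.0254
grasp_force: 0.0
```

>>> play_rows(increments=[{"slide": [0, -1.5, 0], "angular": [0, 0, 0], "claw": -0.4}, {"slide": [0, -1, 0], "angular": [0, 0, 0], "claw": -0.4}, {"slide": [0, 0, 0], "angular": [0, 0, 0], "claw": -0.4}])

```text
time: 16.05
ee_pos: [0.4221, -0.1146, 0.0739]
tcp_rot: [-180.0, -0.0, 83.5]
wrist_force: [0.6, -1.2, 0.2]
opening: 0.0256
grasp_force: 0.0
```

>>> play_rows(increments=[{"slide": [0, 2, -30], "angular": [0, 0, 0], "claw": -0.2}, {"slide": [0, 0, -40], "angular": [0, 0, 0], "claw": -0.2}, {"slide": [0, 0, -40], "angular": [0, 0, 0], "claw": -0.2}, {"slide": [0, 0, -40], "angular": [0, 0, 0], "claw": -0.2}, {"slide": [0, 0, -25], "angular": [0, 0, 0], "claw": -0.2}, {"slide": [0, 0, 0], "angular": [0, 0, 0], "claw": 0}, {"slide": [0, 0, 0], "angular": [0, 0, 0], "claw": 1}, {"slide": [0, 0, 0], "angular": [0, 0, 0], "claw": 1}])

```text
time: 16.85
ee_pos: [0.4239, -0.1148, 0.2477]
tcp_rot: [-179.9, -0.0, 83.5]
wrist_force: [-0.1, 0.1, -1.0]
opening: 0.0707
grasp_force: 0.0
```

```bash
python3 - <<'E'
from h import *
ci,im=shot('wrist','w6'); print(bot.get_obs()['ee_pos'],bot.get_obs()['tcp_rot'])
for b in blobs(mask(im,'red'),60)[:3]:
    r,_=rect(ci,b,.044); print(b[:,0].mean(0).round(),np.round(r[0],1),np.round(r[1],1),round(r[2],1))
E
```

```text
[ 0.42379919 -0.11474694  0.24763322] [-1.79883670e+02 -1.85518711e-02  8.35373145e+01]
[329. 141.] [435.9 -75.8] [78.7 17.6] 0.9
[527. 193.] [ 668.1 -164.8] [ 8.6 46.9] 42.8
```

View pics/w6.png

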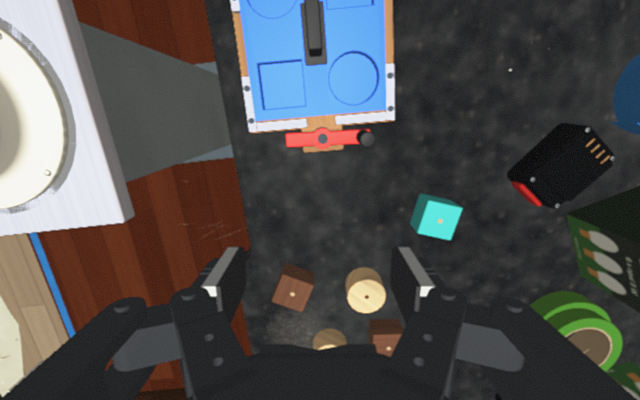

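The latch didn't move. It's still open with the peg top at (367,138), so my cage missed the peg. I'll locate the peg properly.

```bash
python3 - <<'E'
from h import *
ci=info('wrist')
pg=cast(ci,[[367.5,138.5]],.084)[0]*1000; pv=cast(ci,[[322.5,139]],.047)[0]*1000
print(pg,pv)
rows(pg[0],pg[1],130,160,8); rows(pg[0],pg[1],130,180,8)
E
```

```text
[477.88811592 -75.29024196] [432.97043918 -73.81106214]
N=8 slide [1.4, 8.9, 14.7] turn [-0.01, -0.01, -9.56] dq6~ -76.5 q1,q6 [-15.2  81.3]
N=8 slide [9.6, 0.4, 14.7] turn [-0.01, 0.01, 12.94] dq6~ 103.5 q1,q6 [-15.2  81.3]
N=8 slide [0.0, 9.4, 14.7] turn [-0.01, -0.01, -12.06] dq6~ -96.5 q1,q6 [-15.2  81.3]
N=8 slide [9.0, 1.7, 14.7] turn [-0.01, 0.01, 10.44] dq6~ 83.5 q1,q6 [-15.2  81.3]
```

>>> play_rows(increments=[{"slide": [1.2, 7.9, 13], "angular": [0, 0, -8.5], "claw": -0.1}, {"slide": [1.2, 7.9, 13], "angular": [0, 0, -8.5], "claw": -0.1}, {"slide": [1.2, 7.9, 13], "angular": [0, 0, -8.5], "claw": -0.1}, {"slide": [1.2, 7.9, 13], "angular": [0, 0, -8.5], "claw": -0.1}, {"slide": [1.2, 7.9, 13], "angular": [0, 0, -8.5], "claw": -0.1}, {"slide": [1.2, 7.9, 13], "angular": [0, 0, -8.5], "claw": -0.1}, {"slide": [1.2, 7.9, 13], "angular": [0, 0, -8.5], "claw": -0.1}, {"slide": [1.2, 7.9, 13], "angular": [0, 0, -8.5], "claw": -0.1}])

```text
time: 17.7
ee_pos: [0.475, -0.0827, 0.1432]
tcp_rot: [-180.0, -0.1, 151.9]
wrist_force: [-0.5, 0.3, -0.1]
opening: 0.0385
grasp_force: 0.0
```

```bash
python3 - <<'E'
from h import *
print(bot.get_obs()['opening']);rows(478,-75,130,160,2)
ci,im=shot('wrist'); cv2.imwrite('pics/c7.png',cv2.resize(im[100:340,160:480,::-1],None,fx=2,fy=2,interpolation=cv2.INTER_CUBIC))
E
```

```text
0.038496081079911315
N=2 slide [0.3, 4.1, 6.6] turn [-0.01, -0.05, -4.06] dq6~ -8.1 q1,q6 [-9.9 18.2]
N=2 slide [4.3, 3.7, 6.6] turn [-0.08, 0.02, 85.94] dq6~ 171.9 q1,q6 [-9.9 18.2]
```

View pics/c7.png

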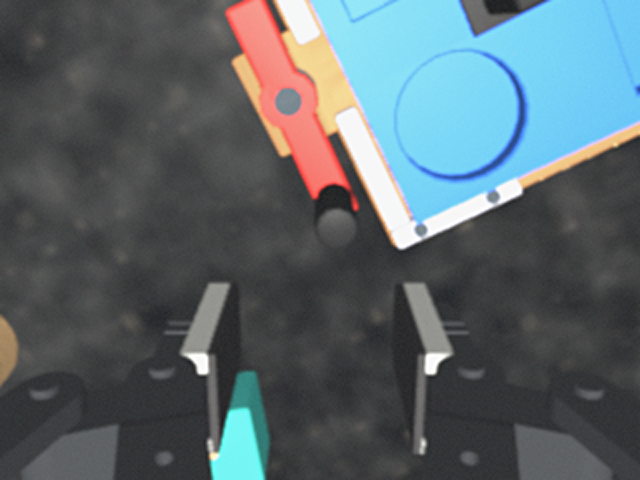

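The crop shows the peg at about (337,225), between the fingers at columns 215–415, so it will be enclosed. I'll descend and grip it this time.

>>> play_rows(increments=[{"slide": [0.3, 4.1, 6.6], "angular": [0, 0, -4.06], "claw": -0.1}, {"slide": [0.3, 4.1, 6.6], "angular": [0, 0, -4.06], "claw": -0.1}, {"slide": [0, 0, 0], "angular": [0, 0, 0], "claw": -0.1}, {"slide": [0, 0, 20], "angular": [0, 0, 0], "claw": -0.1}, {"slide": [0, 0, 20], "angular": [0, 0, 0], "claw": -0.1}, {"slide": [0, 0, 20], "angular": [0, 0, 0], "claw": -0.1}, {"slide": [0, 0, 3], "angular": [0, 0, 0], "claw": -0.1}, {"slide": [0, 0, 0], "angular": [0, 0, 0], "claw": -0.3}])

```text
time: 18.55
ee_pos: [0.4781, -0.0755, 0.0688]
tcp_rot: [-180.0, -0.1, 159.5]
wrist_force: [0.6, -0.4, 0.6]
opening: 0.03
grasp_force: 0.0
```

>>> play_rows(increments=[{"slide": [0, 0, 0], "angular": [0, 0, 0], "claw": -1}, {"slide": [0, 0, 0], "angular": [0, 0, 0], "claw": -1}, {"slide": [0, 0, 0], "angular": [0, 0, 0], "claw": -1}, {"slide": [0, 0, 0], "angular": [0, 0, 0], "claw": -1}, {"slide": [0, 0, 0], "angular": [0, 0, 0], "claw": -1}], squeeze=20)

```text
time: 19.05
ee_pos: [0.479, -0.0755, 0.0698]
tcp_rot: [180.0, 0.1, 159.6]
wrist_force: [-2.7, -0.5, 6.0]
opening: 0.0141
grasp_force: 19.9
```

```bash
python3 - <<'E'
from h import *
o=bot.get_obs(); print(o['ee_pos'],o['opening'],o['grasp_force'])
pv=np.array([433,-74]); yaw=o['tcp_rot'][2]; prev=o['ee_pos'][:2]*1000; v=prev-pv; print(np.linalg.norm(v))
a0=np.degrees(np.arctan2(v[0],-v[1])); r=np.linalg.norm(v)
for k in range(1,18):
    th=np.radians(a0-(a0+2.5)*k/16); w=pv+r*np.array([np.sin(th),-np.cos(th)])
    R=Ro.from_euler('xyz',[180,0,yaw],degrees=True); print(k,w.round(),R.inv().apply([*(w-prev),0]).round(1)); yaw-=5; prev=w
E
```

```text
[ 0.47900432 -0.0755332   0.06982248] 0.014123670757900338 19.912208318710327
46.0298585949319
1 [479. -80.] [-1.2 -4.4 -0. ]
2 [478. -85.] [-1.2 -4.4 -0. ]
3 [477. -89.] [-1.1 -4.4 -0. ]
4 [475. -93.] [-1.1 -4.4 -0. ]
5 [473. -97.] [-1.  -4.4 -0. ]
6 [ 470. -101.] [-1.  -4.4 -0. ]
7 [ 467. -105.] [-0.9 -4.5 -0. ]
8 [ 464. -108.] [-0.9 -4.5 -0. ]
9 [ 461. -111.] [-0.8 -4.5 -0. ]
10 [ 457. -113.] [-0.8 -4.5 -0. ]
11 [ 453. -115.] [-0.7 -4.5 -0. ]
12 [ 449. -117.] [-0.7 -4.5 -0. ]
13 [ 445. -119.] [-0.6 -4.5 -0. ]
14 [ 440. -119.] [-0.6 -4.5 -0. ]
15 [ 436. -120.] [-0.5 -4.5 -0. ]
16 [ 431. -120.] [-0.5 -4.5 -0. ]
17 [ 426. -120.] [-0.4 -4.5 -0. ]
```

Peg gripped (19.9 N, opening 14 mm). I'll sweep it closed.

>>> play_rows(increments=[{"slide": [-1.2, -4.4, 0], "angular": [0, 0, 5], "claw": -1}, {"slide": [-1.2, -4.4, 0], "angular": [0, 0, 5], "claw": -1}, {"slide": [-1.1, -4.4, 0], "angular": [0, 0, 5], "claw": -1}, {"slide": [-1.1, -4.4, 0], "angular": [0, 0, 5], "claw": -1}, {"slide": [-1, -4.4, 0], "angular": [0, 0, 5], "claw": -1}, {"slide": [-1, -4.4, 0], "angular": [0, 0, 5], "claw": -1}, {"slide": [-0.9, -4.5, 0], "angular": [0, 0, 5], "claw": -1}, {"slide": [-0.9, -4.5, 0], "angular": [0, 0, 5], "claw": -1}])

```text
time: 19.85
ee_pos: [0.4646, -0.1074, 0.0698]
tcp_rot: [179.9, 0.0, 119.5]
wrist_force: [0.3, 3.8, 5.4]
opening: 0.0139
grasp_force: 19.9
```

>>> play_rows(increments=[{"slide": [-0.8, -4.5, 0], "angular": [0, 0, 5], "claw": -1}, {"slide": [-0.8, -4.5, 0], "angular": [0, 0, 5], "claw": -1}, {"slide": [-0.7, -4.5, 0], "angular": [0, 0, 5], "claw": -1}, {"slide": [-0.7, -4.5, 0], "angular": [0, 0, 5], "claw": -1}, {"slide": [-0.6, -4.5, 0], "angular": [0, 0, 5], "claw": -1}, {"slide": [-0.6, -4.5, 0], "angular": [0, 0, 5], "claw": -1}, {"slide": [-0.5, -4.5, 0], "angular": [0, 0, 5], "claw": -1}, {"slide": [-0.5, -4.5, 0], "angular": [0, 0, 5], "claw": -1}])

```text
time: 20.65
ee_pos: [0.4318, -0.12, 0.0698]
tcp_rot: [179.8, -0.0, 79.4]
wrist_force: [3.5, 0.6, 2.3]
opening: 0.0143
grasp_force: 19.8
```

>>> play_rows(increments=[{"slide": [0, -1, 0], "angular": [0, 0, 0], "claw": -1}, {"slide": [0, 0, 0], "angular": [0, 0, 0], "claw": -1}, {"slide": [0, 0, 0], "angular": [0, 0, 0], "claw": -1}])

```text
time: 20.95
ee_pos: [0.4314, -0.12, 0.0699]
tcp_rot: [179.8, -0.0, 79.7]
wrist_force: [6.8, 0.6, 1.3]
opening: 0.0142
grasp_force: 19.8
```

The latch is against its stop (6.8 N). I'll release it and go look at the blanks.

>>> play_rows(increments=[{"slide": [0, 1, 0], "angular": [0, 0, 0], "claw": -0.2}, {"slide": [0, 0, 0], "angular": [0, 0, 0], "claw": -0.2}, {"slide": [0, 0, -30], "angular": [0, 0, 0], "claw": -0.2}, {"slide": [0, 0, -40], "angular": [0, 0, 0], "claw": -0.2}, {"slide": [0, 0, -40], "angular": [0, 0, 0], "claw": -0.2}, {"slide": [0, 0, 0], "angular": [0, 0, 0], "claw": 0.5}])

```text
time: 21.55
ee_pos: [0.4321, -0.1205, 0.1838]
tcp_rot: [179.6, 0.0, 79.7]
wrist_force: [-0.6, 0.6, -0.5]
opening: 0.0476
grasp_force: 0.0
```

```bash
python3 - <<'E'
from h import *
rows(430,-330,260,178.4,13)
E
```

```text
N=13 slide [-14.8, -10.7, -5.9] turn [0.02, 0.03, -7.59] dq6~ -98.7 q1,q6 [-15.6  84.7]
N=13 slide [-11.9, 12.9, -5.8] turn [0.03, -0.02, 6.25] dq6~ 81.3 q1,q6 [-15.6  84.7]
```

>>> play_rows(increments=[{"slide": [-14.8, -10.7, -5.9], "angular": [0, 0, -7.59], "claw": 0.6}, {"slide": [-14.8, -10.7, -5.9], "angular": [0, 0, -7.59], "claw": 0.6}, {"slide": [-14.8, -10.7, -5.9], "angular": [0, 0, -7.59], "claw": 0.6}, {"slide": [-14.8, -10.7, -5.9], "angular": [0, 0, -7.59], "claw": 0.6}, {"slide": [-14.8, -10.7, -5.9], "angular": [0, 0, -7.59], "claw": 0.6}, {"slide": [-14.8, -10.7, -5.9], "angular": [0, 0, -7.59], "claw": 0.6}, {"slide": [-14.8, -10.7, -5.9], "angular": [0, 0, -7.59], "claw": 0.6}])

```text
time: 22.25
ee_pos: [0.3809, -0.2338, 0.2198]
tcp_rot: [-180.0, -0.0, 133.1]
wrist_force: [1.1, -0.9, 0.0]
opening: 0.0682
grasp_force: 0.0
```

>>> play_rows(increments=[{"slide": [-14.8, -10.7, -5.9], "angular": [0, 0, -7.59], "claw": 0.6}, {"slide": [-14.8, -10.7, -5.9], "angular": [0, 0, -7.59], "claw": 0.6}, {"slide": [-14.8, -10.7, -5.9], "angular": [0, 0, -7.59], "claw": 0.6}, {"slide": [-14.8, -10.7, -5.9], "angular": [0, 0, -7.59], "claw": 0.6}, {"slide": [-14.8, -10.7, -5.9], "angular": [0, 0, -7.59], "claw": 0.6}, {"slide": [-14.8, -10.7, -5.9], "angular": [0, 0, -7.59], "claw": 0.6}, {"slide": [0, 0, 0], "angular": [0, 0, 0], "claw": 0.6}, {"slide": [0, 0, 0], "angular": [0, 0, 0], "claw": 0.6}])

```text
time: 23.05
ee_pos: [0.4278, -0.3291, 0.2546]
tcp_rot: [179.9, -0.1, 178.2]
wrist_force: [0.4, 1.0, -0.2]
opening: 0.0682
grasp_force: 0.0
```

```bash
python3 - <<'E'
from h import *
ci,im=shot('wrist','w8'); print(bot.get_obs()['ee_pos'],bot.get_obs()['tcp_rot'])
E
```

```text
[ 0.4276594  -0.328827    0.25480115] [ 1.79949695e+02 -6.82818559e-02  1.78175070e+02]
```

View pics/w8.png

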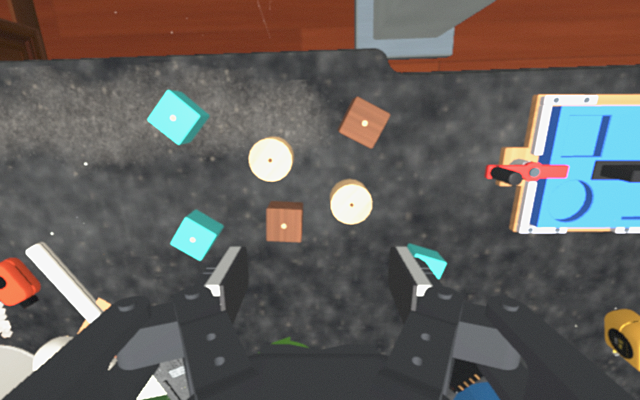

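The view shows the latch closed over the nest at (535,172), with four blanks whose tops are centred as follows:
- **Round blanks:** (270,160) and (352,204).
- **Dark squares:** (364,123) and (284,226).

The turquoise cubes at (173,117), (193,240) and (425,258) are ignored. I'll measure the tops.

```bash
cat >> h.py <<'E'
def tops(ci,im,seeds,z=.036,half=34):
    """top face of each blank: brightness split (Otsu) of the pixels round the seed, cast onto its height"""
    out=[]
    for u,v in seeds:
        u,v=int(round(u)),int(round(v)); u0,v0=u-half,v-half
        sub=cv2.cvtColor(im[v0:v+half,u0:u+half],cv2.COLOR_RGB2LAB).astype(float)
        ref=np.median(sub[half-8:half+9,half-8:half+9].reshape(-1,3),0)
        m=(np.linalg.norm((sub-ref)*[.7,1,1],axis=2)<22).astype(np.uint8)*255
        m=cv2.morphologyEx(cv2.morphologyEx(m,cv2.MORPH_CLOSE,np.ones((5,5))),cv2.MORPH_OPEN,np.ones((5,5)))
        b=min(blobs(m,100),key=lambda c:-cv2.pointPolygonTest(c,(half,half),True))
        r,p=rect(ci,b+[u0,v0],z); c=cv2.minEnclosingCircle(p.astype(np.float32)); dot=cast(ci,[[u,v]],z)[0]*1000
        out.append(r); print((u,v),'rect',np.round(r[0],1),np.round(r[1],1),round(r[2],1),'circ',np.round(c[0],1),round(c[1],1),'seed',dot.round(1))
    return out
E
python3 - <<'E'
from h import *
ci=info('wrist'); im=cv2.imread('pics/w8.png')[:,:,::-1].copy()
tops(ci,im,[(270,160),(352,204),(364,123),(284,226)])
print('rA');rows(470,-286,60,178.4,6)
E
```

```text
(270, 160) rect [ 410.1 -385.7] [48.4 49.8] 86.7 circ [ 410.2 -385.6] 25.5 seed [ 410.3 -385.6]
(352, 204) rect [ 469.2 -288.6] [49.2 49.9] 88.9 circ [ 469.  -288.3] 25.4 seed [ 468.8 -286.8]
(364, 123) rect [ 370.5 -272.5] [44.3 44.4] 61.9 circ [ 370.2 -272.6] 29.2 seed [ 370.6 -272.8]
(284, 226) rect [ 494.4 -374.2] [44.1 43.8] 87.3 circ [ 494.1 -373.9] 29.9 seed [ 495.5 -374. ]
rA
N=6 slide [-6.9, 7.3, 32.5] turn [0.01, -0.01, -0.04] dq6~ -0.2 q1,q6 [-37.6 -35.7]
N=6 slide [8.2, 13.2, 32.5] turn [-0.02, -0.01, 29.96] dq6~ 179.8 q1,q6 [-37.6 -35.7]
```

>>> play_rows(increments=[{"slide": [-13.5, 13.8, 35], "angular": [0, 0, 0], "claw": 0.65}, {"slide": [-13.5, 13.8, 35], "angular": [0, 0, 0], "claw": 0.65}, {"slide": [-13.4, 13.8, 35], "angular": [0, 0, 0], "claw": 0.65}, {"slide": [0, 0, 35], "angular": [0, 0, 0], "claw": 0.65}, {"slide": [0, 0, 30], "angular": [0, 0, 0], "claw": 0.65}, {"slide": [0, 0, 25], "angular": [0, 0, 0], "claw": 0.65}, {"slide": [0, 0, 0], "angular": [0, 0, 0], "claw": 0.65}])

```text
time: 23.8
ee_pos: [0.4673, -0.2873, 0.0569]
tcp_rot: [179.8, -0.3, 178.2]
wrist_force: [-0.5, 0.4, -0.1]
opening: 0.0702
grasp_force: 0.0
```

```bash
python3 - <<'E'
from h import *
rows(469,-288.4,34,178.4,3)
E
```

```text
N=3 slide [-0.6, -0.4, 7.6] turn [0.06, -0.1, -0.05] dq6~ -0.2 q1,q6 [-31.6 -29.8]
N=3 slide [-1.0, 0.5, 7.6] turn [-0.16, -0.09, 59.95] dq6~ 179.8 q1,q6 [-31.6 -29.8]
```

>>> play_rows(increments=[{"slide": [-1.5, -1, 10], "angular": [0, 0, 0], "claw": 0.65}, {"slide": [0, 0, 13], "angular": [0, 0, 0], "claw": 0.65}, {"slide": [0, 0, 0], "angular": [0, 0, 0], "claw": 0.65}, {"slide": [0, 0, 0], "angular": [0, 0, 0], "claw": -1}, {"slide": [0, 0, 0], "angular": [0, 0, 0], "claw": -1}, {"slide": [0, 0, 0], "angular": [0, 0, 0], "claw": -1}, {"slide": [0, 0, 0], "angular": [0, 0, 0], "claw": -1}, {"slide": [0, 0, 0], "angular": [0, 0, 0], "claw": -1}], squeeze=40)

```text
time: 24.6
ee_pos: [0.4712, -0.2902, 0.0377]
tcp_rot: [-180.0, 0.0, 178.3]
wrist_force: [0.5, -0.4, -0.2]
opening: 0.0002
grasp_force: 0.0
```

>>> play_rows(increments=[{"slide": [0, 0, -20], "angular": [0, 0, 0], "claw": -1}, {"slide": [0, 0, -40], "angular": [0, 0, 0], "claw": -1}, {"slide": [0, 0, -40], "angular": [0, 0, 0], "claw": -1}, {"slide": [0, 0, -40], "angular": [0, 0, 0], "claw": -1}, {"slide": [0, 0, 0], "angular": [0, 0, 0], "claw": -1}])

```text
time: 25.1
ee_pos: [0.4729, -0.2912, 0.1836]
tcp_rot: [-179.8, 0.4, 178.3]
wrist_force: [-1.0, -0.4, 0.7]
opening: 0.0002
grasp_force: 0.0
```

```bash
python3 - <<'E'
from h import *
o=bot.get_obs(); print(o['ee_pos'],o['tcp_rot'],o['opening'],o['grasp_force'])
a=np.radians(-1.6)
def cav(x,y,c=(436,35)): return np.array(c)+[np.cos(a)*x-np.sin(a)*y,np.sin(a)*x+np.cos(a)*y]
for k,v in dict(r1=(40,-47),r2=(-40,47),s1=(40,47),s2=(-40,-47)).items(): print(k,cav(*v))
x,y=cav(40,-47); rows(x,y,170,178.4,8)
E
```

```text
[ 0.47291149 -0.29118288  0.18358275] [-179.75494243    0.42733189  178.33299352] 0.00021223521742959407 0.0
r1 [474.67208758 -13.09854096]
r2 [397.32791242  83.09854096]
s1 [477.29672162  80.86480986]
s2 [394.70327838 -10.86480986]
N=8 slide [0.8, 34.8, 1.6] turn [-0.03, 0.05, -0.01] dq6~ -0.1 q1,q6 [-31.6 -30. ]
N=8 slide [53.4, 9.4, 1.4] turn [0.08, 0.05, 22.49] dq6~ 179.9 q1,q6 [-31.6 -30. ]
```

The fingers closed on nothing, so I'll look again.

>>> play_rows(increments=[{"slide": [13, -13, -25], "angular": [0, 0, 0], "claw": 0.6}, {"slide": [13, -13, -25], "angular": [0, 0, 0], "claw": 0.6}, {"slide": [13, -13, -20], "angular": [0, 0, 0], "claw": 0.6}, {"slide": [0, 0, 0], "angular": [0, 0, 0], "claw": 0.6}, {"slide": [0, 0, 0], "angular": [0, 0, 0], "claw": 0.6}, {"slide": [0, 0, 0], "angular": [0, 0, 0], "claw": 0.6}])

```text
time: 25.7
ee_pos: [0.4311, -0.3275, 0.2461]
tcp_rot: [179.9, -0.1, 178.3]
wrist_force: [0.0, -0.1, -0.5]
opening: 0.0683
grasp_force: 0.0
```

```bash
python3 - <<'E'
from h import *
ci,im=shot('wrist','w9'); print(bot.get_obs()['ee_pos'],bot.get_obs()['tcp_rot'])
cv2.imwrite('pics/c9.png',im[60:300,100:640,::-1])
E
```

```text
[ 0.43116591 -0.32740167  0.24606147] [ 1.79929902e+02 -8.76379927e-02  1.78361524e+02]
```

View pics/c9.png

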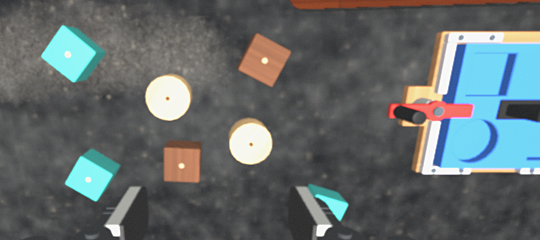

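```bash
python3 - <<'E'
from h import *
ci=info('wrist'); im=cv2.imread('pics/w9.png')[:,:,::-1].copy()
tops(ci,im,[(268,157),(350,203),(364,120),(282,224)])
print(bot.get_obs())
ci,im=shot('scene'); 
print('scene pred',proj(ci,[[.469,-.288,.036],[.410,-.386,.036],[.431,-.327,.246]]))
cv2.imwrite('pics/s9.png',cv2.resize(im[150:350,280:480,::-1],None,fx=3,fy=3))
E
```

```text
(268, 157) rect [ 410.7 -386. ] [49.5 49.4] 88.4 circ [ 410.3 -385.7] 25.5 seed [ 409.1 -384.8]
(350, 203) rect [ 468.6 -288.5] [49.3 48.5] 88.4 circ [ 469.1 -288.2] 25.5 seed [ 468.1 -288.6]
(364, 120) rect [ 370.5 -272.6] [44.2 44.4] 62.0 circ [ 370.2 -273. ] 29.0 seed [ 370.2 -272.7]
(282, 224) rect [ 494.2 -373.9] [44.3 44. ] 85.6 circ [ 494.1 -374.5] 30.0 seed [ 493.1 -373.5]
{'time': 25.75, 'q': array([-3.72141353e+01,  4.48960521e+00,  1.21517129e+01,  9.77741690e+01,
        6.02793161e-03, -3.55756114e+01]), 'qd': array([-0.02019177,  0.103844  ,  0.11784152,  0.19685415, -0.14780284,
       -0.03476845]), 'joint_efforts': array([-3.48080965e-01, -5.15753174e+01,  4.65008247e+01,  1.11283272e-02,
       -8.04558629e-03,  5.57688443e-03]), 'ee_pos': array([ 0.43116591, -0.32740167,  0.24606147]), 'tcp_rot': array([ 1.79929902e+02, -8.76379927e-02,  1.78361524e+02]), 'wrist_force': array([-0.24320483,  0.78675018, -0.81965079]), 'torque': array([ 0.0174715 , -0.02658956, -0.00907912]), 'grasp_force': 0.0, 'opening': 0.06889142291953151}
scene pred [[358.15937884 258.9929304 ]
 [376.4152015  285.45030004]
 [367.38456435 219.54035149]]
```

View pics/s9.png

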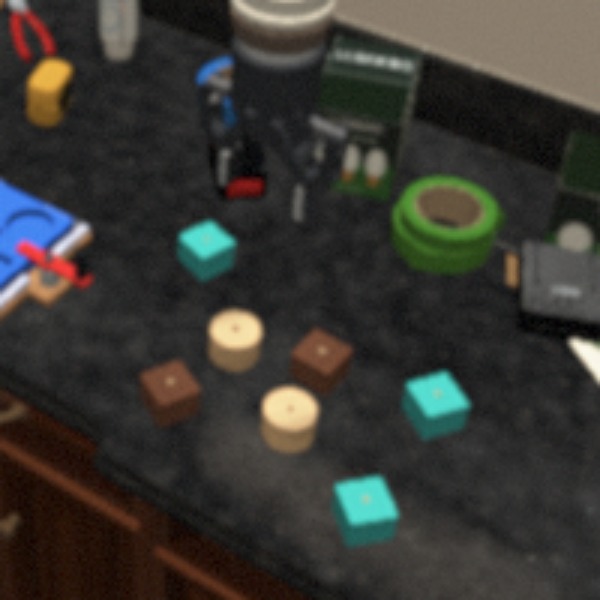

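The blanks haven't moved, so the fingertips must have passed over the top. The earlier peg miss and the shallow rib grip point the same way: the tips sit higher than nominal relative to the reported TCP. I'll measure this by touching the bare worktop between the blanks with the fingers shut.

>>> play_rows(increments=[{"slide": [0, 0, 40], "angular": [0, 0, 0], "claw": -1}, {"slide": [0, 0, 40], "angular": [0, 0, 0], "claw": -1}, {"slide": [0, 0, 40], "angular": [0, 0, 0], "claw": -1}, {"slide": [0, 0, 40], "angular": [0, 0, 0], "claw": -1}, {"slide": [0, 0, 30], "angular": [0, 0, 0], "claw": -1}, {"slide": [0, 0, 15], "angular": [0, 0, 0], "claw": -1}, {"slide": [0, 0, 12], "angular": [0, 0, 0], "claw": -1}, {"slide": [0, 0, 0], "angular": [0, 0, 0], "claw": -1}], squeeze=40)

```text
time: 26.6
ee_pos: [0.4308, -0.3276, 0.0296]
tcp_rot: [180.0, -0.1, 178.3]
wrist_force: [-0.2, -0.2, -0.1]
opening: 0.0003
grasp_force: 0.0
```

>>> play_rows(increments=[{"slide": [0, 0, 3], "angular": [0, 0, 0], "claw": -1}, {"slide": [0, 0, 3], "angular": [0, 0, 0], "claw": -1}, {"slide": [0, 0, 3], "angular": [0, 0, 0], "claw": -1}, {"slide": [0, 0, 0], "angular": [0, 0, 0], "claw": -1}])

```text
time: 27.0
ee_pos: [0.4311, -0.3281, 0.0215]
tcp_rot: [-180.0, 0.0, 178.3]
wrist_force: [0.8, -0.9, -0.1]
opening: 0.0001
grasp_force: 0.0
```

>>> play_rows(increments=[{"slide": [0, 0, 3], "angular": [0, 0, 0], "claw": -1}, {"slide": [0, 0, 3], "angular": [0, 0, 0], "claw": -1}, {"slide": [0, 0, 0], "angular": [0, 0, 0], "claw": -1}])

```text
time: 27.3
ee_pos: [0.4308, -0.3278, 0.015]
tcp_rot: [180.0, -0.0, 178.3]
wrist_force: [0.1, 0.4, 0.3]
opening: -0.0003
grasp_force: 0.0
```

>>> play_rows(increments=[{"slide": [0, 0, 3], "angular": [0, 0, 0], "claw": -1}, {"slide": [0, 0, 3], "angular": [0, 0, 0], "claw": -1}, {"slide": [0, 0, 0], "angular": [0, 0, 0], "claw": -1}])

```text
time: 27.6
ee_pos: [0.4308, -0.3278, 0.0089]
tcp_rot: [180.0, -0.0, 178.3]
wrist_force: [0.2, 0.5, 0.1]
opening: -0.0
grasp_force: 0.0
```

>>> play_rows(increments=[{"slide": [0, 0, 3], "angular": [0, 0, 0], "claw": -1}, {"slide": [0, 0, 3], "angular": [0, 0, 0], "claw": -1}, {"slide": [0, 0, 0], "angular": [0, 0, 0], "claw": -1}])

```text
time: 27.9
ee_pos: [0.4308, -0.3278, 0.0029]
tcp_rot: [180.0, -0.0, 178.3]
wrist_force: [0.5, 0.8, -0.3]
opening: 0.0
grasp_force: 0.0
```

>>> play_rows(increments=[{"slide": [0, 0, 2.5], "angular": [0, 0, 0], "claw": -1}, {"slide": [0, 0, 2.5], "angular": [0, 0, 0], "claw": -1}, {"slide": [0, 0, 0], "angular": [0, 0, 0], "claw": -1}])

```text
time: 28.2
ee_pos: [0.4309, -0.3279, -0.0019]
tcp_rot: [180.0, -0.0, 178.3]
wrist_force: [-0.5, 0.2, 0.7]
opening: -0.0
grasp_force: 0.0
```

>>> play_rows(increments=[{"slide": [0, 0, 1.5], "angular": [0, 0, 0], "claw": -1}, {"slide": [0, 0, 1.5], "angular": [0, 0, 0], "claw": -1}, {"slide": [0, 0, 0], "angular": [0, 0, 0], "claw": -1}])

```text
time: 28.5
ee_pos: [0.431, -0.3279, -0.0048]
tcp_rot: [180.0, -0.0, 178.3]
wrist_force: [-0.1, 0.0, -0.3]
opening: -0.0001
grasp_force: 0.0
```

>>> play_rows(increments=[{"slide": [0, 0, 1.5], "angular": [0, 0, 0], "claw": -1}, {"slide": [0, 0, 1.5], "angular": [0, 0, 0], "claw": -1}, {"slide": [0, 0, 0], "angular": [0, 0, 0], "claw": -1}])

```text
time: 28.8
ee_pos: [0.4309, -0.3279, -0.0078]
tcp_rot: [180.0, -0.0, 178.3]
wrist_force: [-0.2, 0.0, 0.3]
opening: 0.0
grasp_force: 0.0
```

>>> play_rows(increments=[{"slide": [0, 0, 1.5], "angular": [0, 0, 0], "claw": -1}, {"slide": [0, 0, 1], "angular": [0, 0, 0], "claw": -1}, {"slide": [0, 0, 0], "angular": [0, 0, 0], "claw": -1}])

```text
time: 29.1
ee_pos: [0.4312, -0.3281, -0.0084]
tcp_rot: [-180.0, 0.0, 178.3]
wrist_force: [-5.3, 4.1, 14.0]
opening: -0.0002
grasp_force: 7.4
```

The tips touch at TCP z = -8 mm, so the real fingertips are 27 mm higher than nominal. I'll grip blanks at TCP z ≈ 0 and place them at ≈ 22 mm.

>>> play_rows(increments=[{"slide": [0, 0, -30], "angular": [0, 0, 0], "claw": -1}, {"slide": [0, 0, -40], "angular": [0, 0, 0], "claw": 0.65}, {"slide": [-13, 13.5, -25], "angular": [0, 0, 0], "claw": 0.65}, {"slide": [-13, 13.5, 0], "angular": [0, 0, 0], "claw": 0.65}, {"slide": [-12, 12.5, 0], "angular": [0, 0, 0], "claw": 0.65}, {"slide": [0, 0, 0], "angular": [0, 0, 0], "claw": 0.65}, {"slide": [0, 0, 0], "angular": [0, 0, 0], "claw": 0.65}, {"slide": [0, 0, 0], "angular": [0, 0, 0], "claw": 0.65}])

```text
time: 29.9
ee_pos: [0.4697, -0.29, 0.0847]
tcp_rot: [180.0, -0.0, 178.3]
wrist_force: [-0.8, 0.5, 0.1]
opening: 0.0705
grasp_force: 0.0
```

```bash
python3 - <<'E'
from h import *
rows(469,-288.3,0,178.4,3)
ci=info('top'); im=bot.camera('top')
for c,n in (('pale',2),('dark',2)):
    for b in blobs(mask(im,c,0),60):
        r,_=rect(ci,b,.036)
        if max(r[1])<70 and 300<r[0][0]<560: print(c,np.round(r[0]))
E
```

```text
N=3 slide [0.2, 0.5, 28.2] turn [0.0, -0.01, -0.03] dq6~ -0.1 q1,q6 [-31.7 -30. ]
N=3 slide [0.9, 0.1, 28.2] turn [-0.01, -0.0, 59.97] dq6~ 179.9 q1,q6 [-31.7 -30. ]
```

>>> play_rows(increments=[{"slide": [0.6, 1.5, 30], "angular": [0, 0, 0], "claw": 0.65}, {"slide": [0, 0, 30], "angular": [0, 0, 0], "claw": 0.65}, {"slide": [0, 0, 17], "angular": [0, 0, 0], "claw": 0.65}, {"slide": [0, 0, 7.5], "angular": [0, 0, 0], "claw": 0.65}, {"slide": [0, 0, 0], "angular": [0, 0, 0], "claw": 0.65}, {"slide": [0, 0, 0], "angular": [0, 0, 0], "claw": -1}, {"slide": [0, 0, 0], "angular": [0, 0, 0], "claw": -1}, {"slide": [0, 0, 0], "angular": [0, 0, 0], "claw": -1}], squeeze=40)

```text
time: 30.75
ee_pos: [0.4704, -0.2887, 0.002]
tcp_rot: [-179.9, 0.1, 178.3]
wrist_force: [0.1, -0.4, 5.0]
opening: 0.0507
grasp_force: 42.1
```

>>> play_rows(increments=[{"slide": [0, 0, 0], "angular": [0, 0, 0], "claw": -1}, {"slide": [0, 0, -20], "angular": [0, 0, 0], "claw": -1}, {"slide": [0, 0, -40], "angular": [0, 0, 0], "claw": -1}, {"slide": [0, 0, -40], "angular": [0, 0, 0], "claw": -1}, {"slide": [0, 0, -10], "angular": [0, 0, 0], "claw": -1}, {"slide": [0, 0, 0], "angular": [0, 0, 0], "claw": -1}])

```text
time: 31.35
ee_pos: [0.4706, -0.2887, 0.1126]
tcp_rot: [-179.9, 0.2, 178.3]
wrist_force: [1.2, -0.0, -1.5]
opening: 0.0507
grasp_force: 41.8
```

```bash
python3 - <<'E'
from h import *
o=bot.get_obs(); print(o['ee_pos'],o['tcp_rot'],o['opening'],o['grasp_force'])
rows(474.7,-13.1,120,178.4,8)
E
```

```text
[ 0.47064352 -0.2886802   0.11264634] [-179.89004342    0.19149896  178.33382442] 0.05073693547483265 41.82281970977783
N=8 slide [0.5, 34.4, -1.0] turn [-0.01, 0.02, -0.01] dq6~ -0.1 q1,q6 [-31.5 -29.9]
N=8 slide [52.9, 9.8, -1.1] turn [0.04, 0.02, 22.49] dq6~ 179.9 q1,q6 [-31.5 -29.9]
```

The blank is held (opening 51 mm). I'll carry it over the jig and measure the nest from there.

>>> play_rows(increments=[{"slide": [0.5, 34.4, -10], "angular": [0, 0, 0], "claw": -1}, {"slide": [0.5, 34.4, -10], "angular": [0, 0, 0], "claw": -1}, {"slide": [0.5, 34.4, -10], "angular": [0, 0, 0], "claw": -1}, {"slide": [0.5, 34.4, -10], "angular": [0, 0, 0], "claw": -1}, {"slide": [0.5, 34.4, -10], "angular": [0, 0, 0], "claw": -1}, {"slide": [0.5, 34.4, -10], "angular": [0, 0, 0], "claw": -1}, {"slide": [0.5, 34.4, -10], "angular": [0, 0, 0], "claw": -1}, {"slide": [0.5, 34.4, -10], "angular": [0, 0, 0], "claw": -1}])

```text
time: 32.15
ee_pos: [0.473, -0.0115, 0.1891]
tcp_rot: [-180.0, -0.1, 178.3]
wrist_force: [0.8, 0.1, -0.1]
opening: 0.0508
grasp_force: 41.9
```

>>> play_rows(increments=[{"slide": [0, 0, 0], "angular": [0, 0, 0], "claw": -1}, {"slide": [0, 0, 0], "angular": [0, 0, 0], "claw": -1}, {"slide": [0, 0, 0], "angular": [0, 0, 0], "claw": -1}])

```text
time: 32.45
ee_pos: [0.4733, -0.0134, 0.1892]
tcp_rot: [-180.0, -0.1, 178.3]
wrist_force: [0.6, -0.8, -1.1]
opening: 0.0508
grasp_force: 41.9
```

```bash
python3 - <<'E'
from h import *
RNG['blue']=((92,60,50),(130,255,255))
ci,im=shot('wrist','w10'); print(bot.get_obs()['ee_pos'])
m=mask(im,'blue'); b=blobs(m,2000)[0]; P=cast(ci,b[:,0],.034)*1000
a=np.radians(-1.6); Q=(P-[436,35])@np.array([[np.cos(a),-np.sin(a)],[np.sin(a),np.cos(a)]])
for nm,sel,ax in(('x-',(Q[:,0]<-65)&(abs(Q[:,1])<70),0),('y-',(Q[:,1]<-75)&(Q[:,0]<-20),1),('y+',(Q[:,1]>75)&(Q[:,0]<0),1)):
    q=Q[sel]; k=np.polyfit(q[:,1-ax],q[:,ax],1) if sel.sum()>5 else 0; print(nm,sel.sum(),np.median(q[:,ax]).round(2),k)
hsv=cv2.cvtColor(im,cv2.COLOR_RGB2HSV)
w=((hsv[...,1]<50)&(hsv[...,2]>140)).astype(np.uint8)*255; w=cv2.morphologyEx(w,cv2.MORPH_OPEN,np.ones((3,3)))
pts=np.argwhere(w)[:,::-1]; P=cast(ci,pts,.022)*1000; Q=(P-[436,35])@np.array([[np.cos(a),-np.sin(a)],[np.sin(a),np.cos(a)]])
s=(abs(Q[:,0])<92)&(abs(Q[:,1])<100); Q=Q[s]; print('lips',np.percentile(Q,[.5,99.5],axis=0))
E
```

```text
[ 0.4732983  -0.01364236  0.18931984]
x- 153 -74.91 [ 1.14325635e-03 -7.49252966e+01]
y- 70 -82.79 [-3.65472720e-02 -8.42483728e+01]
y+ 91 83.01 [2.85549975e-02 8.38579228e+01]
lips [[-87.15927904 -95.39094841]
 [ 90.55046669  95.27926451]]
```

View pics/w10.png

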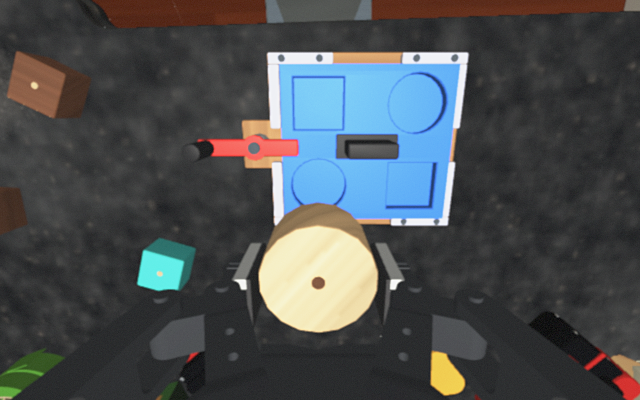

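The view shows the nest latched and the held blank's dot at (318,283). The nest centre is at (436.1,35.1).

```bash
python3 - <<'E'
from h import *
ci=info('wrist'); o=bot.get_obs()['ee_pos']; print(cast(ci,[[318.3,283]],o[2]+.034)*1000-o[:2]*1000)
rows(476.1,-13.1,45,178.4,6)
E
```

```text
[[0.09910645 0.54945369]]
N=6 slide [-0.5, 0.1, 24.1] turn [-0.0, -0.02, -0.02] dq6~ -0.1 q1,q6 [-1.6  0.1]
N=6 slide [-0.1, 0.8, 24.1] turn [-0.03, 0.0, 29.98] dq6~ 179.9 q1,q6 [-1.6  0.1]
```

>>> play_rows(increments=[{"slide": [-2.3, 0.5, 35], "angular": [0, 0, 0], "claw": -1}, {"slide": [0, 0, 40], "angular": [0, 0, 0], "claw": -1}, {"slide": [0, 0, 40], "angular": [0, 0, 0], "claw": -1}, {"slide": [0, 0, 28], "angular": [0, 0, 0], "claw": -1}, {"slide": [0, 0, 0], "angular": [0, 0, 0], "claw": -1}, {"slide": [0, 0, 4], "angular": [0, 0, 0], "claw": -1}, {"slide": [0, 0, 4], "angular": [0, 0, 0], "claw": -1}, {"slide": [0, 0, 0], "angular": [0, 0, 0], "claw": -1}])

```text
time: 33.3
ee_pos: [0.4766, -0.0127, 0.0404]
tcp_rot: [-180.0, 0.1, 178.3]
wrist_force: [-0.6, -0.0, -0.2]
opening: 0.0506
grasp_force: 42.0
```

>>> play_rows(increments=[{"slide": [0, 0, 3], "angular": [0, 0, 0], "claw": -1}, {"slide": [0, 0, 2], "angular": [0, 0, 0], "claw": -1}, {"slide": [0, 0, 0], "angular": [0, 0, 0], "claw": -1}])

```text
time: 33.6
ee_pos: [0.4759, -0.0124, 0.0344]
tcp_rot: [-180.0, -0.0, 178.3]
wrist_force: [-1.1, -0.4, -1.2]
opening: 0.0506
grasp_force: 42.0
```

>>> play_rows(increments=[{"slide": [0, -0.5, 2], "angular": [0, 0, 0], "claw": -1}, {"slide": [0, 0, 2], "angular": [0, 0, 0], "claw": -1}, {"slide": [0, 0, 0], "angular": [0, 0, 0], "claw": -1}])

```text
time: 33.9
ee_pos: [0.4758, -0.0129, 0.0301]
tcp_rot: [180.0, -0.0, 178.3]
wrist_force: [-0.3, -0.2, -0.5]
opening: 0.0511
grasp_force: 42.0
```

>>> play_rows(increments=[{"slide": [0, 0, 2], "angular": [0, 0, 0], "claw": -1}, {"slide": [0, 0, 2], "angular": [0, 0, 0], "claw": -1}, {"slide": [0, 0, 2], "angular": [0, 0, 0], "claw": -1}, {"slide": [0, 0, 0], "angular": [0, 0, 0], "claw": -1}])

```text
time: 34.3
ee_pos: [0.4758, -0.013, 0.0242]
tcp_rot: [180.0, -0.0, 178.3]
wrist_force: [0.3, 0.2, -1.0]
opening: 0.0505
grasp_force: 42.0
```

It's in without resistance. I'll release it and go for round blank A.

>>> play_rows(increments=[{"slide": [0, 0, 0.5], "angular": [0, 0, 0], "claw": 0.3}, {"slide": [0, 0, 0], "angular": [0, 0, 0], "claw": 0.6}, {"slide": [0, 0, 0], "angular": [0, 0, 0], "claw": 0.6}, {"slide": [0, 0, -30], "angular": [0, 0, 0], "claw": 0.6}, {"slide": [0, 0, -40], "angular": [0, 0, 0], "claw": 0.6}, {"slide": [6, -30, -30], "angular": [0, 0, 0], "claw": 0.6}, {"slide": [6, -40, 0], "angular": [0, 0, 0], "claw": 0.6}, {"slide": [6, -40, 0], "angular": [0, 0, 0], "claw": 0.6}])

```text
time: 35.1
ee_pos: [0.4552, -0.1234, 0.1254]
tcp_rot: [-180.0, 0.2, 178.4]
wrist_force: [0.3, -0.0, -0.9]
opening: 0.068
grasp_force: 0.0
```

```bash
python3 - <<'E'
from h import *
rows(410.4,-385.8,70,178.4,8)
E
```

```text
N=8 slide [4.7, -32.9, 6.9] turn [-0.0, 0.02, 0.0] dq6~ 0.0 q1,q6 [-15.2 -13.6]
N=8 slide [51.8, -2.8, 6.9] turn [-0.03, -0.01, -22.5] dq6~ -180.0 q1,q6 [-15.2 -13.6]
```

>>> play_rows(increments=[{"slide": [4.7, -32.9, 6.9], "angular": [0, 0, 0], "claw": 0.65}, {"slide": [4.7, -32.9, 6.9], "angular": [0, 0, 0], "claw": 0.65}, {"slide": [4.7, -32.9, 6.9], "angular": [0, 0, 0], "claw": 0.65}, {"slide": [4.7, -32.9, 6.9], "angular": [0, 0, 0], "claw": 0.65}, {"slide": [4.7, -32.9, 6.9], "angular": [0, 0, 0], "claw": 0.65}, {"slide": [4.7, -32.9, 6.9], "angular": [0, 0, 0], "claw": 0.65}, {"slide": [4.7, -32.9, 6.9], "angular": [0, 0, 0], "claw": 0.65}, {"slide": [4.7, -32.9, 6.9], "angular": [0, 0, 0], "claw": 0.65}])

```text
time: 35.9
ee_pos: [0.4091, -0.3858, 0.0686]
tcp_rot: [-180.0, 0.0, 178.3]
wrist_force: [-0.6, -0.1, 0.3]
opening: 0.0703
grasp_force: 0.0
```

>>> play_rows(increments=[{"slide": [0, 0, 0], "angular": [0, 0, 0], "claw": 0.65}, {"slide": [0, 0, 0], "angular": [0, 0, 0], "claw": 0.65}])

```text
time: 36.1
ee_pos: [0.4091, -0.3847, 0.0684]
tcp_rot: [180.0, -0.0, 178.3]
wrist_force: [-0.5, 0.2, 1.1]
opening: 0.0704
grasp_force: 0.0
```

```bash
python3 - <<'E'
from h import *
rows(410.4,-385.8,0,178.4,1)
ci,im=shot('wrist')
px=proj(ci,[[.4104,-.3858,.036]])[0]; print(px); 
E
```

```text
N=1 slide [-1.4, -1.2, 68.4] turn [0.04, -0.04, -0.15] dq6~ -0.1 q1,q6 [-43.2 -41.5]
N=1 slide [-1.4, -1.2, 68.4] turn [-0.06, -0.07, 179.85] dq6~ 179.9 q1,q6 [-43.2 -41.5]
[315.5856815 229.6513865]
```

>>> play_rows(increments=[{"slide": [-1.4, -1.2, 25], "angular": [0, 0, 0], "claw": 0.65}, {"slide": [0, 0, 25], "angular": [0, 0, 0], "claw": 0.65}, {"slide": [0, 0, 18], "angular": [0, 0, 0], "claw": 0.65}, {"slide": [0, 0, 0], "angular": [0, 0, 0], "claw": 0.65}, {"slide": [0, 0, 0], "angular": [0, 0, 0], "claw": -1}, {"slide": [0, 0, 0], "angular": [0, 0, 0], "claw": -1}, {"slide": [0, 0, 0], "angular": [0, 0, 0], "claw": -1}, {"slide": [0, 0, 0], "angular": [0, 0, 0], "claw": -1}])

```text
time: 36.95
ee_pos: [0.4117, -0.386, 0.0024]
tcp_rot: [-179.9, 0.1, 178.3]
wrist_force: [0.4, 1.9, 7.4]
opening: 0.0512
grasp_force: 42.2
```

>>> play_rows(increments=[{"slide": [0, 0, -20], "angular": [0, 0, 0], "claw": -1}, {"slide": [0, 0, -40], "angular": [0, 0, 0], "claw": -1}, {"slide": [0, 0, -40], "angular": [0, 0, 0], "claw": -1}, {"slide": [0, 0, -40], "angular": [0, 0, 0], "claw": -1}, {"slide": [0, 20, 0], "angular": [0, 0, 0], "claw": -1}, {"slide": [0, 40, 0], "angular": [0, 0, 0], "claw": -1}, {"slide": [0, 40, 0], "angular": [0, 0, 0], "claw": -1}])

```text
time: 37.65
ee_pos: [0.4137, -0.2851, 0.1413]
tcp_rot: [-180.0, 0.0, 178.2]
wrist_force: [-0.2, 0.9, -0.7]
opening: 0.0508
grasp_force: 41.9
```

```bash
python3 - <<'E'
from h import *
rows(398.2,83.2,140,178.4,9)
E
```

```text
N=9 slide [2.9, 40.8, 0.1] turn [-0.0, 0.01, -0.02] dq6~ -0.2 q1,q6 [-34.6 -32.8]
N=9 slide [63.6, 6.6, 0.1] turn [0.01, 0.0, 19.98] dq6~ 179.8 q1,q6 [-34.6 -32.8]
```

>>> play_rows(increments=[{"slide": [2.9, 40.8, 0], "angular": [0, 0, 0], "claw": -1}, {"slide": [2.9, 40.8, 0], "angular": [0, 0, 0], "claw": -1}, {"slide": [2.9, 40.8, 0], "angular": [0, 0, 0], "claw": -1}, {"slide": [2.9, 40.8, 0], "angular": [0, 0, 0], "claw": -1}, {"slide": [2.9, 40.8, 0], "angular": [0, 0, 0], "claw": -1}, {"slide": [2.9, 40.8, 0], "angular": [0, 0, 0], "claw": -1}, {"slide": [2.9, 40.8, 0], "angular": [0, 0, 0], "claw": -1}, {"slide": [2.9, 40.8, 0], "angular": [0, 0, 0], "claw": -1}])

```text
time: 38.45
ee_pos: [0.3998, 0.0428, 0.1414]
tcp_rot: [180.0, 0.1, 178.3]
wrist_force: [1.4, 0.5, 0.1]
opening: 0.0508
grasp_force: 41.9
```

>>> play_rows(increments=[{"slide": [2.9, 40, 0], "angular": [0, 0, 0], "claw": -1}, {"slide": [0, 0, 30], "angular": [0, 0, 0], "claw": -1}, {"slide": [0, 0, 30], "angular": [0, 0, 0], "claw": -1}, {"slide": [0, 0, 20], "angular": [0, 0, 0], "claw": -1}, {"slide": [0, 0, 0], "angular": [0, 0, 0], "claw": -1}, {"slide": [0, 0, 0], "angular": [0, 0, 0], "claw": -1}])

```text
time: 39.05
ee_pos: [0.3985, 0.0813, 0.0616]
tcp_rot: [180.0, 0.0, 178.3]
wrist_force: [0.1, 0.8, 0.8]
opening: 0.0508
grasp_force: 42.0
```

```bash
python3 - <<'E'
from h import *
rows(398.3,83.1,36,178.4,1)
E
```

```text
N=1 slide [0.2, 1.8, 25.6] turn [0.0, 0.02, -0.08] dq6~ -0.1 q1,q6 [11.5 13.2]
N=1 slide [0.2, 1.8, 25.6] turn [0.04, -0.01, 179.92] dq6~ 179.9 q1,q6 [11.5 13.2]
```

>>> play_rows(increments=[{"slide": [0.2, 1.8, 13], "angular": [0, 0, 0], "claw": -1}, {"slide": [0, 0, 12], "angular": [0, 0, 0], "claw": -1}, {"slide": [0, 0, 0], "angular": [0, 0, 0], "claw": -1}, {"slide": [0, 0, 2], "angular": [0, 0, 0], "claw": -1}, {"slide": [0, 0, 2], "angular": [0, 0, 0], "claw": -1}, {"slide": [0, 0, 0], "angular": [0, 0, 0], "claw": -1}])

```text
time: 39.65
ee_pos: [0.3982, 0.0831, 0.0318]
tcp_rot: [180.0, 0.0, 178.3]
wrist_force: [-0.3, -0.1, -1.0]
opening: 0.0509
grasp_force: 42.0
```

>>> play_rows(increments=[{"slide": [0, 0, 2], "angular": [0, 0, 0], "claw": -1}, {"slide": [0, 0, 2], "angular": [0, 0, 0], "claw": -1}, {"slide": [0, 0, 0], "angular": [0, 0, 0], "claw": -1}])

```text
time: 39.95
ee_pos: [0.3981, 0.0831, 0.0275]
tcp_rot: [-180.0, -0.0, 178.3]
wrist_force: [-0.5, -0.1, 0.1]
opening: 0.0506
grasp_force: 42.0
```

>>> play_rows(increments=[{"slide": [0, 0, 2], "angular": [0, 0, 0], "claw": -1}, {"slide": [0, 0, 2], "angular": [0, 0, 0], "claw": -1}, {"slide": [0, 0, 0], "angular": [0, 0, 0], "claw": -1}])

```text
time: 40.25
ee_pos: [0.3983, 0.0832, 0.0244]
tcp_rot: [180.0, 0.0, 178.3]
wrist_force: [-4.0, -0.3, 7.1]
opening: 0.0506
grasp_force: 42.6
```

Floor contact at the expected height. I'll release it and go to dark square C.

>>> play_rows(increments=[{"slide": [0, 0, -0.5], "angular": [0, 0, 0], "claw": 0.3}, {"slide": [0, 0, 0], "angular": [0, 0, 0], "claw": 0.6}, {"slide": [0, 0, 0], "angular": [0, 0, 0], "claw": 0.6}, {"slide": [0, 0, -30], "angular": [0, 0, 0], "claw": 0.6}, {"slide": [0, 0, -40], "angular": [0, 0, 0], "claw": 0.6}, {"slide": [0, -30, -40], "angular": [0, 0, 0], "claw": 0.6}, {"slide": [0, -40, 0], "angular": [0, 0, 0], "claw": 0.6}, {"slide": [0, -40, 0], "angular": [0, 0, 0], "claw": 0.6}])

```text
time: 41.05
ee_pos: [0.3956, -0.0278, 0.1356]
tcp_rot: [-180.0, 0.2, 178.4]
wrist_force: [0.7, 0.1, -0.1]
opening: 0.0681
grasp_force: 0.0
```

```bash
python3 - <<'E'
from h import *
rows(370.4,-272.6,75,152,8)
E
```

```text
N=8 slide [-3.9, -30.8, 7.6] turn [0.0, 0.02, 3.3] dq6~ 26.4 q1,q6 [-4.  -2.4]
N=8 slide [40.0, -13.4, 7.5] turn [-0.03, 0.0, -19.2] dq6~ -153.6 q1,q6 [-4.  -2.4]
```

>>> play_rows(increments=[{"slide": [-3.9, -30.8, 7.6], "angular": [0, 0, 3.3], "claw": 0.6}, {"slide": [-3.9, -30.8, 7.6], "angular": [0, 0, 3.3], "claw": 0.6}, {"slide": [-3.9, -30.8, 7.6], "angular": [0, 0, 3.3], "claw": 0.6}, {"slide": [-3.9, -30.8, 7.6], "angular": [0, 0, 3.3], "claw": 0.6}, {"slide": [-3.9, -30.8, 7.6], "angular": [0, 0, 3.3], "claw": 0.6}, {"slide": [-3.9, -30.8, 7.6], "angular": [0, 0, 3.3], "claw": 0.6}, {"slide": [-3.9, -30.8, 7.6], "angular": [0, 0, 3.3], "claw": 0.6}, {"slide": [-3.9, -30.8, 7.6], "angular": [0, 0, 3.3], "claw": 0.6}])

```text
time: 41.85
ee_pos: [0.3689, -0.273, 0.073]
tcp_rot: [180.0, 0.0, 151.8]
wrist_force: [-0.2, -0.1, -0.2]
opening: 0.0685
grasp_force: 0.0
```

>>> play_rows(increments=[{"slide": [0, 0, 0], "angular": [0, 0, 0], "claw": 0.6}, {"slide": [0, 0, 0], "angular": [0, 0, 0], "claw": 0.6}])

```text
time: 42.05
ee_pos: [0.3689, -0.2718, 0.0731]
tcp_rot: [180.0, -0.1, 151.9]
wrist_force: [0.5, -0.3, 0.4]
opening: 0.0682
grasp_force: 0.0
```

```bash
python3 - <<'E'
from h import *
rows(370.4,-272.6,2,152,1)
ci,im=shot('wrist'); px=proj(ci,[[.3704,-.2726,.036]])[0]; print(px)
try: tops(ci,im,[px],half=60)
except Exception as e: print(e)
E
```

```text
N=1 slide [-1.8, 0.0, 71.1] turn [0.02, -0.05, -0.13] dq6~ -0.1 q1,q6 [-36.4  -8.3]
N=1 slide [-1.8, 0.0, 71.1] turn [-0.08, -0.03, 179.87] dq6~ 179.9 q1,q6 [-36.4  -8.3]
[317.69892865 227.65442278]
(318, 228) rect [ 370.5 -272.7] [44.  43.4] 61.9 circ [ 370.5 -272.8] 30.4 seed [ 370.7 -272.5]
```

>>> play_rows(increments=[{"slide": [-0.6, 0, 28], "angular": [0, 0, 0], "claw": 0.6}, {"slide": [0, 0, 25], "angular": [0, 0, 0], "claw": 0.6}, {"slide": [0, 0, 18], "angular": [0, 0, 0], "claw": 0.6}, {"slide": [0, 0, 0], "angular": [0, 0, 0], "claw": 0.6}, {"slide": [0, 0, 0], "angular": [0, 0, 0], "claw": -1}, {"slide": [0, 0, 0], "angular": [0, 0, 0], "claw": -1}, {"slide": [0, 0, 0], "angular": [0, 0, 0], "claw": -1}, {"slide": [0, 0, 0], "angular": [0, 0, 0], "claw": -1}])

```text
time: 42.9
ee_pos: [0.3708, -0.2723, 0.004]
tcp_rot: [180.0, 0.1, 152.0]
wrist_force: [-0.7, 1.7, 6.6]
opening: 0.0443
grasp_force: 42.6
```

```bash
python3 - <<'E'
from h import *
o=bot.get_obs();print(o['ee_pos'],o['opening'])
E
```

```text
[ 0.37076004 -0.27227683  0.00399957] 0.044318398290348233
```

>>> play_rows(increments=[{"slide": [0, 0, -20], "angular": [0, 0, 0], "claw": -1}, {"slide": [0, 0, -40], "angular": [0, 0, 0], "claw": -1}, {"slide": [0, 0, -40], "angular": [0, 0, 0], "claw": -1}, {"slide": [0, 0, -40], "angular": [0, 0, 0], "claw": -1}, {"slide": [0, 0, 0], "angular": [0, 0, 0], "claw": -1}])

```text
time: 43.4
ee_pos: [0.3717, -0.2734, 0.1485]
tcp_rot: [-179.9, 0.5, 151.9]
wrist_force: [0.1, -0.1, -1.3]
opening: 0.0447
grasp_force: 41.8
```

```bash
python3 - <<'E'
from h import *
rows(395.2,-10.9,135,178.4,8)
E
```

```text
N=8 slide [6.6, 32.6, 1.6] turn [-0.02, 0.06, -3.31] dq6~ -26.5 q1,q6 [-36.3  -8.3]
N=8 slide [45.1, -0.1, 1.5] turn [0.08, 0.03, 19.19] dq6~ 153.5 q1,q6 [-36.3  -8.3]
```

>>> play_rows(increments=[{"slide": [6.6, 32.6, 1.6], "angular": [0, 0, -3.31], "claw": -1}, {"slide": [6.6, 32.6, 1.6], "angular": [0, 0, -3.31], "claw": -1}, {"slide": [6.6, 32.6, 1.6], "angular": [0, 0, -3.31], "claw": -1}, {"slide": [6.6, 32.6, 1.6], "angular": [0, 0, -3.31], "claw": -1}, {"slide": [6.6, 32.6, 1.6], "angular": [0, 0, -3.31], "claw": -1}, {"slide": [6.6, 32.6, 1.6], "angular": [0, 0, -3.31], "claw": -1}, {"slide": [6.6, 32.6, 1.6], "angular": [0, 0, -3.31], "claw": -1}, {"slide": [6.6, 32.6, 1.6], "angular": [0, 0, -3.31], "claw": -1}])

```text
time: 44.2
ee_pos: [0.3928, -0.0079, 0.1295]
tcp_rot: [180.0, 0.0, 178.5]
wrist_force: [-1.0, 0.3, -0.9]
opening: 0.044
grasp_force: 41.6
```

>>> play_rows(increments=[{"slide": [0, 0, 30], "angular": [0, 0, 0], "claw": -1}, {"slide": [0, 0, 30], "angular": [0, 0, 0], "claw": -1}, {"slide": [0, 0, 15], "angular": [0, 0, 0], "claw": -1}, {"slide": [0, 0, 0], "angular": [0, 0, 0], "claw": -1}, {"slide": [0, 0, 0], "angular": [0, 0, 0], "claw": -1}])

```text
time: 44.7
ee_pos: [0.393, -0.0092, 0.0551]
tcp_rot: [180.0, 0.0, 178.4]
wrist_force: [-0.3, -0.5, -0.9]
opening: 0.0439
grasp_force: 41.7
```

```bash
python3 - <<'E'
from h import *
rows(394.8,-10.9,38.5,178.4,1)
E
```

```text
N=1 slide [-1.9, -1.6, 16.6] turn [0.0, 0.01, 0.01] dq6~ 0.0 q1,q6 [-1.3  0.2]
N=1 slide [-1.9, -1.6, 16.6] turn [-0.01, 0.0, -179.99] dq6~ -180.0 q1,q6 [-1.3  0.2]
```

>>> play_rows(increments=[{"slide": [-1.9, -1.6, 8], "angular": [0, 0, 0], "claw": -1}, {"slide": [0, 0, 8], "angular": [0, 0, 0], "claw": -1}, {"slide": [0, 0, 0], "angular": [0, 0, 0], "claw": -1}, {"slide": [0, 0, 2], "angular": [0, 0, 0], "claw": -1}, {"slide": [0, 0, 2], "angular": [0, 0, 0], "claw": -1}, {"slide": [0, 0, 0], "angular": [0, 0, 0], "claw": -1}])

```text
time: 45.3
ee_pos: [0.3948, -0.0109, 0.0345]
tcp_rot: [-180.0, -0.0, 178.4]
wrist_force: [0.1, 0.4, -1.1]
opening: 0.0442
grasp_force: 41.7
```

>>> play_rows(increments=[{"slide": [0, 0, 2], "angular": [0, 0, 0], "claw": -1}, {"slide": [0, 0, 2], "angular": [0, 0, 0], "claw": -1}, {"slide": [0, 0, 2], "angular": [0, 0, 0], "claw": -1}, {"slide": [0, 0, 0], "angular": [0, 0, 0], "claw": -1}])

```text
time: 45.7
ee_pos: [0.3946, -0.0108, 0.0284]
tcp_rot: [-180.0, -0.0, 178.4]
wrist_force: [0.2, 0.3, 0.3]
opening: 0.044
grasp_force: 41.7
```

>>> play_rows(increments=[{"slide": [0, 0, 1.5], "angular": [0, 0, 0], "claw": -1}, {"slide": [0, 0, 1], "angular": [0, 0, 0], "claw": -1}, {"slide": [0, 0, 0], "angular": [0, 0, 0], "claw": -1}])

```text
time: 46.0
ee_pos: [0.3948, -0.0109, 0.0261]
tcp_rot: [-180.0, 0.0, 178.4]
wrist_force: [0.5, -0.6, -0.9]
opening: 0.0441
grasp_force: 41.8
```

Square C is in. I'll release it and go for square D.

>>> play_rows(increments=[{"slide": [0, 0, 0], "angular": [0, 0, 0], "claw": 0.2}, {"slide": [0, 0, 0], "angular": [0, 0, 0], "claw": 0.6}, {"slide": [0, 0, 0], "angular": [0, 0, 0], "claw": 0.6}, {"slide": [0, 0, -30], "angular": [0, 0, 0], "claw": 0.6}, {"slide": [0, 0, -40], "angular": [0, 0, 0], "claw": 0.6}, {"slide": [-5, -20, -40], "angular": [0, 0, 0], "claw": 0.6}, {"slide": [-10, -40, 0], "angular": [0, 0, 0], "claw": 0.6}, {"slide": [-10, -40, 0], "angular": [0, 0, 0], "claw": 0.6}])

```text
time: 46.8
ee_pos: [0.4181, -0.1126, 0.1379]
tcp_rot: [-180.0, 0.2, 178.5]
wrist_force: [0.7, 0.7, 0.1]
opening: 0.0687
grasp_force: 0.0
```

```bash
python3 - <<'E'
from h import *
rows(493,-374.1,75,176.5,8)
E
```

```text
N=8 slide [-10.7, -32.3, 7.9] turn [-0.0, 0.02, 0.25] dq6~ 2.0 q1,q6 [-15.1 -13.6]
N=8 slide [45.6, -25.9, 7.8] turn [-0.04, -0.01, -22.25] dq6~ -178.0 q1,q6 [-15.1 -13.6]
```

>>> play_rows(increments=[{"slide": [-10.7, -32.3, 5], "angular": [0, 0, 0.25], "claw": 0.6}, {"slide": [-10.7, -32.3, 5], "angular": [0, 0, 0.25], "claw": 0.6}, {"slide": [-10.7, -32.3, 8], "angular": [0, 0, 0.25], "claw": 0.6}, {"slide": [-10.7, -32.3, 8], "angular": [0, 0, 0.25], "claw": 0.6}, {"slide": [-10.7, -32.3, 9], "angular": [0, 0, 0.25], "claw": 0.6}, {"slide": [-10.7, -32.3, 9], "angular": [0, 0, 0.25], "claw": 0.6}, {"slide": [-10.7, -32.3, 9], "angular": [0, 0, 0.25], "claw": 0.6}, {"slide": [-10.7, -32.3, 9], "angular": [0, 0, 0.25], "claw": 0.6}])

```text
time: 47.6
ee_pos: [0.4917, -0.3748, 0.0736]
tcp_rot: [180.0, -0.0, 176.4]
wrist_force: [-0.7, -0.1, 0.7]
opening: 0.0681
grasp_force: 0.0
```

>>> play_rows(increments=[{"slide": [0, 0, 0], "angular": [0, 0, 0], "claw": 0.6}, {"slide": [0, 0, 0], "angular": [0, 0, 0], "claw": 0.6}])

```text
time: 47.8
ee_pos: [0.491, -0.3735, 0.0733]
tcp_rot: [179.9, -0.1, 176.4]
wrist_force: [-0.0, 0.2, 0.7]
opening: 0.0681
grasp_force: 0.0
```

```bash
python3 - <<'E'
from h import *
ci,im=shot('wrist'); px=proj(ci,[[.4942,-.3741,.036]])[0]; print(px)
try: tops(ci,im,[px],half=60)
except Exception as e: print(e)
rows(494.2,-374.1,4,176.5,1)
E
```

```text
[316.78188949 229.56780712]
(317, 230) rect [ 496.5 -374.5] [82.9 83.9] 86.3 circ [ 498.6 -374.6] 57.5 seed [ 494.5 -374. ]
N=1 slide [-3.1, -0.9, 70.0] turn [0.03, -0.03, -0.1] dq6~ -0.1 q1,q6 [-37.2 -33.6]
N=1 slide [-3.1, -0.9, 70.0] turn [-0.05, -0.05, 179.9] dq6~ 179.9 q1,q6 [-37.2 -33.6]
```

>>> play_rows(increments=[{"slide": [-2.2, -0.7, 27], "angular": [0, 0, 0], "claw": 0.6}, {"slide": [0, 0, 25], "angular": [0, 0, 0], "claw": 0.6}, {"slide": [0, 0, 18], "angular": [0, 0, 0], "claw": 0.6}, {"slide": [0, 0, 0], "angular": [0, 0, 0], "claw": 0.6}, {"slide": [0, 0, 0], "angular": [0, 0, 0], "claw": -1}, {"slide": [0, 0, 0], "angular": [0, 0, 0], "claw": -1}, {"slide": [0, 0, 0], "angular": [0, 0, 0], "claw": -1}, {"slide": [0, 0, 0], "angular": [0, 0, 0], "claw": -1}])

```text
time: 48.65
ee_pos: [0.4945, -0.3744, 0.0064]
tcp_rot: [-179.9, 0.1, 176.4]
wrist_force: [-1.6, 2.0, 7.6]
opening: 0.0436
grasp_force: 41.2
```

>>> play_rows(increments=[{"slide": [0, 0, -20], "angular": [0, 0, 0], "claw": -1}, {"slide": [0, 0, -40], "angular": [0, 0, 0], "claw": -1}, {"slide": [0, 0, -40], "angular": [0, 0, 0], "claw": -1}, {"slide": [0, 0, -40], "angular": [0, 0, 0], "claw": -1}, {"slide": [0, 20, 0], "angular": [0, 0, 0], "claw": -1}, {"slide": [0, 40, 0], "angular": [0, 0, 0], "claw": -1}, {"slide": [0, 40, 0], "angular": [0, 0, 0], "claw": -1}])

```text
time: 49.35
ee_pos: [0.5, -0.2739, 0.1452]
tcp_rot: [-180.0, 0.1, 176.3]
wrist_force: [-0.0, 0.4, -0.8]
opening: 0.0434
grasp_force: 40.9
```

```bash
python3 - <<'E'
from h import *
rows(478,81,140,178.4,9)
E
```

```text
N=9 slide [4.3, 39.3, 0.6] turn [-0.0, 0.01, -0.23] dq6~ -2.1 q1,q6 [-28.7 -25. ]
N=9 slide [60.9, 3.9, 0.5] turn [0.02, 0.01, 19.77] dq6~ 177.9 q1,q6 [-28.7 -25. ]
```

>>> play_rows(increments=[{"slide": [4.3, 39.3, 0.6], "angular": [0, 0, -0.23], "claw": -1}, {"slide": [4.3, 39.3, 0.6], "angular": [0, 0, -0.23], "claw": -1}, {"slide": [4.3, 39.3, 0.6], "angular": [0, 0, -0.23], "claw": -1}, {"slide": [4.3, 39.3, 0.6], "angular": [0, 0, -0.23], "claw": -1}, {"slide": [4.3, 39.3, 0.6], "angular": [0, 0, -0.23], "claw": -1}, {"slide": [4.3, 39.3, 0.6], "angular": [0, 0, -0.23], "claw": -1}, {"slide": [4.3, 39.3, 0.6], "angular": [0, 0, -0.23], "claw": -1}, {"slide": [4.3, 39.3, 0.6], "angular": [0, 0, -0.23], "claw": -1}])

```text
time: 50.15
ee_pos: [0.4807, 0.0429, 0.1404]
tcp_rot: [180.0, 0.1, 178.3]
wrist_force: [1.7, -0.1, -0.7]
opening: 0.0437
grasp_force: 40.9
```

>>> play_rows(increments=[{"slide": [4.3, 39.3, 0.6], "angular": [0, 0, -0.23], "claw": -1}, {"slide": [0, 0, 30], "angular": [0, 0, 0], "claw": -1}, {"slide": [0, 0, 30], "angular": [0, 0, 0], "claw": -1}, {"slide": [0, 0, 20], "angular": [0, 0, 0], "claw": -1}, {"slide": [0, 0, 0], "angular": [0, 0, 0], "claw": -1}, {"slide": [0, 0, 0], "angular": [0, 0, 0], "claw": -1}])

```text
time: 50.75
ee_pos: [0.4779, 0.0807, 0.0599]
tcp_rot: [180.0, 0.1, 178.5]
wrist_force: [-0.3, 0.2, 0.1]
opening: 0.0435
grasp_force: 40.9
```

```bash
python3 - <<'E'
from h import *
rows(477.7,81,41,178.4,1)
E
```

```text
N=1 slide [0.3, 0.3, 18.9] turn [0.01, 0.05, 0.08] dq6~ 0.1 q1,q6 [ 9.6 11.1]
N=1 slide [0.3, 0.3, 18.9] turn [-0.08, 0.01, -179.92] dq6~ -179.9 q1,q6 [ 9.6 11.1]
```

>>> play_rows(increments=[{"slide": [0.3, 0.3, 10], "angular": [0, 0, 0], "claw": -1}, {"slide": [0, 0, 8], "angular": [0, 0, 0], "claw": -1}, {"slide": [0, 0, 0], "angular": [0, 0, 0], "claw": -1}, {"slide": [0, 0, 2], "angular": [0, 0, 0], "claw": -1}, {"slide": [0, 0, 2], "angular": [0, 0, 0], "claw": -1}, {"slide": [0, 0, 0], "angular": [0, 0, 0], "claw": -1}])

```text
time: 51.35
ee_pos: [0.4772, 0.0811, 0.0397]
tcp_rot: [180.0, 0.1, 178.5]
wrist_force: [-14.4, -1.5, 27.5]
opening: 0.0435
grasp_force: 43.8
```

>>> play_rows(increments=[{"slide": [0, 0, 2], "angular": [0, 0, 0], "claw": -1}, {"slide": [0, 0, 2], "angular": [0, 0, 0], "claw": -1}, {"slide": [0, 0, 2], "angular": [0, 0, 0], "claw": -1}, {"slide": [0, 0, 0], "angular": [0, 0, 0], "claw": -1}])

```text
time: 51.75
ee_pos: [0.4778, 0.0813, 0.0362]
tcp_rot: [179.9, 0.2, 178.5]
wrist_force: [-22.6, -1.3, 46.3]
opening: 0.0436
grasp_force: 54.5
```

>>> play_rows(increments=[{"slide": [0, 0, 2], "angular": [0, 0, 0], "claw": -1}, {"slide": [0, 0, 1], "angular": [0, 0, 0], "claw": -1}, {"slide": [0, 0, 0], "angular": [0, 0, 0], "claw": -1}])

```text
time: 52.05
ee_pos: [0.4779, 0.0816, 0.0338]
tcp_rot: [179.9, 0.2, 178.5]
wrist_force: [-25.1, -1.5, 51.6]
opening: 0.0435
grasp_force: 61.4
```

It's resting on the rim. I'll lift a little and measure the held blank against the cavity.

>>> play_rows(increments=[{"slide": [0, 0, -10], "angular": [0, 0, 0], "claw": -1}, {"slide": [0, 0, -15], "angular": [0, 0, 0], "claw": -1}, {"slide": [0, 0, -15], "angular": [0, 0, 0], "claw": -1}, {"slide": [0, 0, 0], "angular": [0, 0, 0], "claw": -1}, {"slide": [0, 0, 0], "angular": [0, 0, 0], "claw": -1}, {"slide": [0, 0, 0], "angular": [0, 0, 0], "claw": -1}])

```text
time: 52.65
ee_pos: [0.477, 0.081, 0.067]
tcp_rot: [-180.0, -0.1, 178.5]
wrist_force: [0.8, 0.1, -0.4]
opening: 0.044
grasp_force: 55.7
```

```bash
python3 - <<'E'
from h import *
RNG['blue']=((92,60,50),(130,255,255))
o=bot.get_obs(); print(o['ee_pos'],o['tcp_rot'],o['opening'],o['wrist_force'])
ci,im=shot('wrist','w11'); zt=o['ee_pos'][2]+.034-.0045
px=proj(ci,[[*o['ee_pos'][:2],zt]])[0]; print('centre px expected',px)
# top face & dot
u,v=px.astype(int); half=75; sub=im[v-half:v+half,u-half:u+half]
g=cv2.cvtColor(sub,cv2.COLOR_RGB2HSV); m=cv2.inRange(g,(3,60,60),(18,220,255)); m=cv2.morphologyEx(m,cv2.MORPH_OPEN,np.ones((5,5)))
for b in blobs(m,300)[:3]:
    print('brown',cv2.boundingRect(b+[u-half,v-half]),cv2.contourArea(b)); r,p=rect(ci,b+[u-half,v-half],zt); print(np.round(r[0],1),np.round(r[1],1),round(r[2],1))
# brightest spot in the middle = pale dot
c=sub[half-35:half+35,half-35:half+35].astype(float).sum(2); c=cv2.GaussianBlur(c,(5,5),0); vv,uu=np.unravel_index(c.argmax(),c.shape); d=[u-35+uu,v-35+vv]; print('dot',d,c.max(),np.median(c),cast(ci,[d],zt)*1000)
# other tops in nest
for nm,X in dict(r1=(474.8,-13),r2=(397.4,83.2),s2=(394.8,-10.8)).items(): print(nm,proj(ci,[[X[0]/1000,X[1]/1000,.058]]))
# nest edges
b=blobs(mask(im,'blue'),800); 
P=np.vstack([cast(ci,x[:,0],.034)*1000 for x in b]); a=np.radians(-1.6); Q=(P-[436,35])@np.array([[np.cos(a),-np.sin(a)],[np.sin(a),np.cos(a)]])
print('nest', Q.min(0),Q.max(0))
E
```

```text
[0.47704021 0.08095701 0.06696782] [-1.79986186e+02 -6.70892979e-02  1.78479276e+02] 0.043957907448994145 [ 0.78676507  0.09878964 -0.37699854]
centre px expected [317.04077721 277.53396278]
brown (268, 258, 105, 92) 8057.5
[492.2  81.2] [46.9 47.4] 4.6
dot [np.int64(351), np.int64(242)] 495.71875 260.259765625 [[460.26869294  96.0463917 ]]
r1 [[151.36267881 242.88507329]]
r2 [[317.47123569  93.70255005]]
s2 [[127.312084    93.45091112]]
nest [-76.14779111 -83.7852108 ] [76.31688173 83.87078151]
```

```bash
python3 - <<'E'
from h import *
im=cv2.imread('pics/w11.png')[:,:,::-1].copy()
for c in (280,300,317,335,355): print(c,[(r,*im[r,c].tolist()) for r in range(214,352,6)])
g=im[250:350,262:380].astype(float).sum(2); bg=cv2.medianBlur(im[250:350,262:380].sum(2).astype(np.uint16).astype(np.float32).clip(0,765)/3 .__int__() if 0 else cv2.cvtColor(im[250:350,262:380],cv2.COLOR_RGB2GRAY),21)
d=cv2.cvtColor(im[250:350,262:380],cv2.COLOR_RGB2GRAY).astype(int)-bg; m=(d>35).astype(np.uint8)*255
for b in blobs(m,3): print('bright',cv2.boundingRect(b+[262,250]),cv2.contourArea(b))
E
```

```text
280 [(214, 50, 87, 160), (220, 50, 94, 178), (226, 54, 103, 192), (232, 54, 107, 205), (238, 59, 112, 214), (244, 65, 121, 224), (250, 68, 129, 234), (256, 67, 132, 237), (262, 72, 137, 242), (268, 65, 44, 29), (274, 71, 51, 40), (280, 66, 46, 36), (286, 67, 48, 38), (292, 80, 53, 39), (298, 135, 91, 69), (304, 130, 87, 66), (310, 129, 88, 65), (316, 131, 89, 67), (322, 129, 88, 66), (328, 132, 90, 68), (334, 133, 90, 69), (340, 132, 91, 70), (346, 37, 38, 43)]
300 [(214, 91, 163, 246), (220, 90, 163, 246), (226, 91, 164, 246), (232, 85, 159, 245), (238, 85, 160, 245), (244, 86, 160, 245), (250, 84, 157, 245), (256, 39, 67, 119), (262, 65, 49, 56), (268, 69, 46, 36), (274, 64, 41, 31), (280, 69, 48, 39), (286, 71, 50, 35), (292, 113, 76, 54), (298, 127, 87, 65), (304, 129, 89, 68), (310, 130, 90, 69), (316, 130, 89, 68), (322, 128, 88, 67), (328, 129, 88, 66), (334, 128, 86, 63), (340, 128, 88, 67), (346, 84, 63, 53)]
317 [(214, 89, 163, 246), (220, 91, 165, 246), (226, 89, 163, 246), (232, 89, 161, 246), (238, 88, 162, 246), (244, 85, 160, 245), (250, 86, 159, 245), (256, 36, 65, 11
[... 767 characters left out ...]
)]
355 [(214, 44, 80, 148), (220, 46, 83, 156), (226, 51, 93, 171), (232, 52, 95, 181), (238, 55, 104, 198), (244, 56, 109, 206), (250, 60, 114, 218), (256, 60, 89, 160), (262, 65, 44, 36), (268, 65, 45, 33), (274, 69, 48, 36), (280, 70, 48, 36), (286, 101, 65, 47), (292, 138, 94, 71), (298, 138, 92, 71), (304, 136, 92, 70), (310, 134, 91, 67), (316, 131, 88, 66), (322, 134, 92, 70), (328, 132, 90, 68), (334, 131, 88, 67), (340, 134, 92, 70), (346, 37, 40, 44)]
bright (315, 331, 15, 13) 129.0
bright (275, 250, 16, 20) 71.0
bright (356, 250, 7, 14) 47.5
bright (365, 337, 8, 7) 26.0
bright (269, 295, 6, 5) 10.5
bright (275, 340, 6, 4) 9.0
bright (362, 286, 5, 5) 8.0
bright (262, 255, 2, 7) 3.0
```

The dot at (322,337) shows the held blank sits off-centre toward +x, so D was evidently nudged before I gripped it. I'll compute its true pose in the grip.

```bash
python3 - <<'E'
from h import *
ci=info('wrist'); o=bot.get_obs()['ee_pos']*1000
for zt in (85,90,95,100,105,110):
    xt=cast(ci,[[317,289.5]],zt/1000)[0,0]*1000; xb=cast(ci,[[317,257]],(zt-36)/1000)[0,0]*1000; xd=cast(ci,[[322,337]],zt/1000)[0]*1000
    print(zt,'top edge',round(xt-o[0],1),'bottom edge',round(xb-o[0],1),'dot',(xd-o[:2]).round(1))
im=cv2.imread('pics/w11.png')[:,:,::-1].copy()
# top edge and bottom edge slope across columns
for r0 in (0,):
    T=[];B=[]
    for c in range(285,350,3):
        col=im[240:320,c].astype(int); lum=col.sum(1); red=col[:,0]-col[:,2]
        b=240+np.argmax(red>10); t=240+np.argmax((red>40)&(lum>220)); B.append((c,b));T.append((c,t))
    print(np.polyfit(*zip(*T),1),np.polyfit(*zip(*B),1))
E
```

```text
85 top edge 13.2 bottom edge 13.4 dot [41.2  1.4]
90 top edge 10.0 bottom edge 10.9 dot [37.   1.5]
95 top edge 6.9 bottom edge 8.4 dot [32.8  1.5]
100 top edge 3.8 bottom edge 5.9 dot [28.6  1.5]
105 top edge 0.6 bottom edge 3.5 dot [24.5  1.6]
110 top edge -2.5 bottom edge 1.0 dot [20.3  1.6]
[-9.22266140e-02  3.19280632e+02] [-1.01825711e-01  2.93273292e+02]
```

The blank is gripped by its edge, turned about 5° and pushed up about 7 mm. I'll set it down on the worktop where B stood and regrip it.

>>> play_rows(increments=[{"slide": [0, 0, -40], "angular": [0, 0, 0], "claw": -1}, {"slide": [0, -10, -35], "angular": [0, 0, 0], "claw": -1}, {"slide": [3, -40, 0], "angular": [0, 0, 0], "claw": -1}, {"slide": [4, -40, 0], "angular": [0, 0, 0], "claw": -1}, {"slide": [4, -40, 0], "angular": [0, 0, 0], "claw": -1}, {"slide": [4, -40, 0], "angular": [0, 0, 0], "claw": -1}, {"slide": [4, -40, 0], "angular": [0, 0, 0], "claw": -1}, {"slide": [4, -40, 0], "angular": [0, 0, 0], "claw": -1}])

```text
time: 53.5
ee_pos: [0.4471, -0.1698, 0.1421]
tcp_rot: [180.0, -0.0, 178.5]
wrist_force: [0.5, -0.1, -1.5]
opening: 0.0435
grasp_force: 55.7
```

>>> play_rows(increments=[{"slide": [4, -40, 0], "angular": [0, 0, 0], "claw": -1}, {"slide": [0, -40, 0], "angular": [0, 0, 0], "claw": -1}, {"slide": [0, -25, 0], "angular": [0, 0, 0], "claw": -1}, {"slide": [0, 0, 40], "angular": [0, 0, 0], "claw": -1}, {"slide": [0, 0, 40], "angular": [0, 0, 0], "claw": -1}, {"slide": [0, 0, 35], "angular": [0, 0, 0], "claw": -1}, {"slide": [0, 0, 15], "angular": [0, 0, 0], "claw": -1}, {"slide": [0, 0, 0], "angular": [0, 0, 0], "claw": -1}])

```text
time: 54.3
ee_pos: [0.4396, -0.2723, 0.0105]
tcp_rot: [179.9, -0.2, 178.5]
wrist_force: [0.2, 0.4, -0.4]
opening: 0.0436
grasp_force: 55.7
```

>>> play_rows(increments=[{"slide": [0, 0, 4], "angular": [0, 0, 0], "claw": -1}, {"slide": [0, 0, 3], "angular": [0, 0, 0], "claw": -1}, {"slide": [0, 0, 0], "angular": [0, 0, 0], "claw": -1}])

```text
time: 54.6
ee_pos: [0.4416, -0.2734, 0.0068]
tcp_rot: [-180.0, 0.1, 178.5]
wrist_force: [-0.1, 0.9, -1.5]
opening: 0.0433
grasp_force: 55.7
```

>>> play_rows(increments=[{"slide": [0, 0, 2], "angular": [0, 0, 0], "claw": -1}, {"slide": [0, 0, 2], "angular": [0, 0, 0], "claw": -1}, {"slide": [0, 0, 0], "angular": [0, 0, 0], "claw": -1}])

```text
time: 54.9
ee_pos: [0.4414, -0.2733, 0.0023]
tcp_rot: [-180.0, 0.1, 178.5]
wrist_force: [-0.7, -0.0, 2.1]
opening: 0.0435
grasp_force: 56.0
```

>>> play_rows(increments=[{"slide": [0, 0, 1.5], "angular": [0, 0, 0], "claw": -1}, {"slide": [0, 0, 1.5], "angular": [0, 0, 0], "claw": -1}, {"slide": [0, 0, 0], "angular": [0, 0, 0], "claw": -1}])

```text
time: 55.2
ee_pos: [0.4419, -0.2734, 0.0019]
tcp_rot: [-179.9, 0.2, 178.5]
wrist_force: [-6.9, 5.0, 25.8]
opening: 0.044
grasp_force: 58.5
```

>>> play_rows(increments=[{"slide": [0, 0, -1], "angular": [0, 0, 0], "claw": 0.2}, {"slide": [0, 0, 0], "angular": [0, 0, 0], "claw": 0.6}, {"slide": [0, 0, 0], "angular": [0, 0, 0], "claw": 0.6}, {"slide": [0, 0, -45], "angular": [0, 0, 0], "claw": 0.6}, {"slide": [0, 0, -50], "angular": [0, 0, 0], "claw": 0.6}, {"slide": [5, 0, -50], "angular": [0, 0, 0], "claw": 0.6}, {"slide": [5, 0, -50], "angular": [0, 0, 0], "claw": 0.6}, {"slide": [0, 0, -45], "angular": [0, 0, 0], "claw": 0.6}])

```text
time: 56.0
ee_pos: [0.4304, -0.2728, 0.2416]
tcp_rot: [-180.0, 0.0, 178.5]
wrist_force: [1.7, -0.5, 0.4]
opening: 0.068
grasp_force: 0.0
```

>>> play_rows(increments=[{"slide": [0, 0, 0], "angular": [0, 0, 0], "claw": 0.6}, {"slide": [0, 0, 0], "angular": [0, 0, 0], "claw": 0.6}])

```text
time: 56.2
ee_pos: [0.4315, -0.2732, 0.2399]
tcp_rot: [-180.0, 0.1, 178.5]
wrist_force: [0.2, 0.4, -0.4]
opening: 0.0685
grasp_force: 0.0
```

```bash
python3 - <<'E'
from h import *
ci,im=shot('wrist','w12'); print(bot.get_obs()['ee_pos'])
for b in blobs(cv2.inRange(cv2.cvtColor(im,cv2.COLOR_RGB2HSV),(3,60,90),(18,220,190)),300):
    r,p=rect(ci,b,.036)
    print(cv2.boundingRect(b),cv2.contourArea(b),np.round(r[0],1),np.round(r[1],1),round(r[2],1))
px=proj(ci,[[.467,-.272,.036]]); print(px); tops(ci,im,px,half=45)
E
```

```text
[ 0.43103694 -0.27288337  0.23847384]
(18, 0, 324, 52) 14794.0 [ 272. -409.] [328.6  47. ] 88.5
(347, 0, 293, 69) 12901.5 [287.  -84.4] [ 61.  309.1] 0.0
(538, 117, 50, 42) 1632.5 [396.3   5.1] [47.4 45.6] 88.5
(299, 183, 41, 43) 1469.5 [ 467.1 -272.4] [52.3 46. ] 3.6
(607, 113, 33, 47) 822.5 [398.3  72.3] [52.1 32.3] 5.8
(513, 183, 38, 41) 518.0 [469.3 -23.1] [30.9 50.5] 64.9
[[319.55777945 203.69323954]]
(320, 204) rect [ 470.1 -272.1] [44.3 45.1] 3.9 circ [ 470.  -272.2] 29.8 seed [ 467.4 -271.5]
```

D now stands upright at (470.1,-272.1), turned 3.9°. I'll regrip it centred.

```bash
python3 - <<'E'
from h import *
rows(470.1,-272.1,60,183.9,5)
E
```

```text
N=5 slide [-7.8, 0.1, 35.7] turn [0.01, -0.01, -1.08] dq6~ -5.4 q1,q6 [-32.3 -30.8]
N=5 slide [-3.6, 11.2, 35.7] turn [-0.01, -0.01, 34.92] dq6~ 174.6 q1,q6 [-32.3 -30.8]
```

>>> play_rows(increments=[{"slide": [-7.8, 0.1, 35.7], "angular": [0, 0, -1.08], "claw": 0.6}, {"slide": [-7.8, 0.1, 35.7], "angular": [0, 0, -1.08], "claw": 0.6}, {"slide": [-7.8, 0.1, 35.7], "angular": [0, 0, -1.08], "claw": 0.6}, {"slide": [-7.8, 0.1, 35.7], "angular": [0, 0, -1.08], "claw": 0.6}, {"slide": [-7.8, 0.1, 35.7], "angular": [0, 0, -1.08], "claw": 0.6}, {"slide": [0, 0, 0], "angular": [0, 0, 0], "claw": 0.6}, {"slide": [0, 0, 0], "angular": [0, 0, 0], "claw": 0.6}])

```text
time: 56.95
ee_pos: [0.469, -0.2713, 0.06]
tcp_rot: [179.9, -0.2, -176.1]
wrist_force: [-0.1, 0.7, 0.8]
opening: 0.0685
grasp_force: 0.0
```

```bash
python3 - <<'E'
from h import *
rows(470.1,-272.1,3,183.9,1)
E
```

```text
N=1 slide [-1.2, -0.9, 57.0] turn [0.1, -0.15, -0.04] dq6~ -0.0 q1,q6 [-30.1 -33.9]
N=1 slide [-1.2, -0.9, 57.0] turn [-0.24, -0.15, 179.96] dq6~ 180.0 q1,q6 [-30.1 -33.9]
```

>>> play_rows(increments=[{"slide": [-0.6, -0.6, 22], "angular": [0, 0, 0], "claw": 0.6}, {"slide": [0, 0, 20], "angular": [0, 0, 0], "claw": 0.6}, {"slide": [0, 0, 14], "angular": [0, 0, 0], "claw": 0.6}, {"slide": [0, 0, 0], "angular": [0, 0, 0], "claw": 0.6}, {"slide": [0, 0, 0], "angular": [0, 0, 0], "claw": -1}, {"slide": [0, 0, 0], "angular": [0, 0, 0], "claw": -1}, {"slide": [0, 0, 0], "angular": [0, 0, 0], "claw": -1}, {"slide": [0, 0, 0], "angular": [0, 0, 0], "claw": -1}], squeeze=40)

```text
time: 57.75
ee_pos: [0.4715, -0.273, 0.0065]
tcp_rot: [-179.9, 0.1, -176.1]
wrist_force: [-1.1, 0.2, 7.1]
opening: 0.0441
grasp_force: 42.3
```

>>> play_rows(increments=[{"slide": [0, 0, -20], "angular": [0, 0, 0], "claw": -1}, {"slide": [0, 0, -40], "angular": [0, 0, 0], "claw": -1}, {"slide": [0, 0, -40], "angular": [0, 0, 0], "claw": -1}, {"slide": [0, 0, -40], "angular": [0, 0, 0], "claw": -1}, {"slide": [0, 0, 0], "angular": [0, 0, 0], "claw": -1}])

```text
time: 58.25
ee_pos: [0.4727, -0.2737, 0.1514]
tcp_rot: [-179.7, 0.4, -176.1]
wrist_force: [0.4, 0.3, -0.9]
opening: 0.0445
grasp_force: 41.5
```

```bash
python3 - <<'E'
from h import *
rows(477.7,81,140,178.4,9)
E
```

```text
N=9 slide [-1.5, 39.4, 1.2] turn [-0.03, 0.05, 0.61] dq6~ 5.5 q1,q6 [-30.1 -33.9]
N=9 slide [-59.3, 8.1, 1.4] turn [-0.08, -0.05, -19.39] dq6~ -174.5 q1,q6 [-30.1 -33.9]
```

>>> play_rows(increments=[{"slide": [-1.5, 39.4, 1.2], "angular": [0, 0, 0.61], "claw": -1}, {"slide": [-1.5, 39.4, 1.2], "angular": [0, 0, 0.61], "claw": -1}, {"slide": [-1.5, 39.4, 1.2], "angular": [0, 0, 0.61], "claw": -1}, {"slide": [-1.5, 39.4, 1.2], "angular": [0, 0, 0.61], "claw": -1}, {"slide": [-1.5, 39.4, 1.2], "angular": [0, 0, 0.61], "claw": -1}, {"slide": [-1.5, 39.4, 1.2], "angular": [0, 0, 0.61], "claw": -1}, {"slide": [-1.5, 39.4, 1.2], "angular": [0, 0, 0.61], "claw": -1}, {"slide": [-1.5, 39.4, 1.2], "angular": [0, 0, 0.61], "claw": -1}])

```text
time: 59.05
ee_pos: [0.4728, 0.0444, 0.1352]
tcp_rot: [180.0, 0.0, 179.0]
wrist_force: [1.1, -0.2, -1.2]
opening: 0.0441
grasp_force: 41.4
```

>>> play_rows(increments=[{"slide": [-1.5, 39.4, 1.2], "angular": [0, 0, 0.61], "claw": -1}, {"slide": [0, 0, 30], "angular": [0, 0, 0], "claw": -1}, {"slide": [0, 0, 30], "angular": [0, 0, 0], "claw": -1}, {"slide": [0, 0, 20], "angular": [0, 0, 0], "claw": -1}, {"slide": [0, 0, 0], "angular": [0, 0, 0], "claw": -1}, {"slide": [0, 0, 0], "angular": [0, 0, 0], "claw": -1}])

```text
time: 59.65
ee_pos: [0.4752, 0.0822, 0.0544]
tcp_rot: [-180.0, -0.0, 178.4]
wrist_force: [-0.1, 0.4, -0.4]
opening: 0.0443
grasp_force: 41.4
```

```bash
python3 - <<'E'
from h import *
rows(478.5,81,42,178.4,1)
E
```

```text
N=1 slide [-3.4, -1.1, 12.4] turn [-0.0, -0.01, -0.01] dq6~ -0.0 q1,q6 [ 9.8 11.4]
N=1 slide [-3.4, -1.1, 12.4] turn [-0.01, 0.0, 179.99] dq6~ 180.0 q1,q6 [ 9.8 11.4]
```

>>> play_rows(increments=[{"slide": [-3.4, -1.1, 6], "angular": [0, 0, 0], "claw": -1}, {"slide": [0, 0, 6], "angular": [0, 0, 0], "claw": -1}, {"slide": [0, 0, 0], "angular": [0, 0, 0], "claw": -1}, {"slide": [0, 0, 2], "angular": [0, 0, 0], "claw": -1}, {"slide": [0, 0, 2], "angular": [0, 0, 0], "claw": -1}, {"slide": [0, 0, 0], "angular": [0, 0, 0], "claw": -1}])

```text
time: 60.25
ee_pos: [0.4785, 0.081, 0.0378]
tcp_rot: [-180.0, -0.0, 178.4]
wrist_force: [-0.6, -0.5, -0.3]
opening: 0.0443
grasp_force: 41.4
```

>>> play_rows(increments=[{"slide": [0, 0, 2], "angular": [0, 0, 0], "claw": -1}, {"slide": [0, 0, 0], "angular": [0, 0, 0], "claw": -1}, {"slide": [0, 0, 0], "angular": [0, 0, 0], "claw": -1}])

```text
time: 60.55
ee_pos: [0.4786, 0.081, 0.036]
tcp_rot: [-180.0, -0.0, 178.4]
wrist_force: [1.2, -0.0, -0.6]
opening: 0.0442
grasp_force: 41.4
```

Below the rim without any force, so it's going in.

>>> play_rows(increments=[{"slide": [0, 0, 2], "angular": [0, 0, 0], "claw": -1}, {"slide": [0, 0, 2], "angular": [0, 0, 0], "claw": -1}, {"slide": [0, 0, 2], "angular": [0, 0, 0], "claw": -1}, {"slide": [0, 0, 0], "angular": [0, 0, 0], "claw": -1}])

```text
time: 60.95
ee_pos: [0.4784, 0.081, 0.0296]
tcp_rot: [-180.0, -0.0, 178.4]
wrist_force: [-0.6, 1.0, -0.5]
opening: 0.0443
grasp_force: 41.4
```

>>> play_rows(increments=[{"slide": [0, 0, 1], "angular": [0, 0, 0], "claw": -1}, {"slide": [0, 0, 1], "angular": [0, 0, 0], "claw": -1}, {"slide": [0, 0, 0], "angular": [0, 0, 0], "claw": -1}])

```text
time: 61.25
ee_pos: [0.4787, 0.081, 0.0285]
tcp_rot: [180.0, 0.0, 178.4]
wrist_force: [-1.2, -0.3, 4.6]
opening: 0.0443
grasp_force: 42.0
```

>>> play_rows(increments=[{"slide": [0, 0, 0], "angular": [0, 0, 0], "claw": 0.2}, {"slide": [0, 0, 0], "angular": [0, 0, 0], "claw": 0.6}, {"slide": [0, 0, 0], "angular": [0, 0, 0], "claw": 0.6}, {"slide": [0, 0, -35], "angular": [0, 0, 0], "claw": 0.6}, {"slide": [0, 0, -45], "angular": [0, 0, 0], "claw": 0.6}, {"slide": [0, 0, -50], "angular": [0, 0, 0], "claw": 0.6}, {"slide": [0, -20, -45], "angular": [0, 0, 0], "claw": 0.6}, {"slide": [0, -26, -45], "angular": [0, 0, 0], "claw": 0.6}])

```text
time: 62.05
ee_pos: [0.4771, 0.0361, 0.2483]
tcp_rot: [180.0, 0.0, 178.5]
wrist_force: [1.6, 0.6, -1.0]
opening: 0.0682
grasp_force: 0.0
```

>>> play_rows(increments=[{"slide": [0, 0, 0], "angular": [0, 0, 0], "claw": 0.6}, {"slide": [0, 0, 0], "angular": [0, 0, 0], "claw": 0.6}])

```text
time: 62.25
ee_pos: [0.4779, 0.0357, 0.247]
tcp_rot: [180.0, 0.1, 178.3]
wrist_force: [0.5, -0.2, -0.7]
opening: 0.0681
grasp_force: 0.0
```

```bash
python3 - <<'E'
from h import *
ci,im=shot('wrist','w13'); print(bot.get_obs()['ee_pos'])
C=dict(r1=(474.8,-13),r2=(397.4,83.2),s1=(477.4,81),s2=(394.8,-10.8))
px=[proj(ci,[[x/1000,y/1000,.058]])[0] for x,y in C.values()]
for k,p in zip(C,px):
    print(k,C[k]); 
    try: tops(ci,im,[p],z=.058,half=38)
    except Exception as e: print(e)
for b in blobs(mask(im,'red'),60)[:3]:
    r,_=rect(ci,b,.044); print('red',np.round(r[0],1),np.round(r[1],1),round(r[2],1))
t,ti=shot('top')[0],bot.camera('top')
for c in('pale','dark'):
    for b in blobs(mask(ti,c,0),50):
        r,_=rect(t,b,.036)
        if max(r[1])<70 and 250<r[0][0]<650: print('top',c,np.round(r[0]))
E
```

```text
[0.47737707 0.03596799 0.24564622]
r1 (474.8, -13)
(274, 176) rect [478.5 -21.6] [65.9 63.3] 88.3 circ [477.8 -25.2] 42.4 seed [475.1 -13.3]
r2 (397.4, 83.2)
(361, 101) rect [391.4  91.6] [64.2 61.7] 89.4 circ [389.7  95.2] 40.8 seed [397.6  83.7]
s1 (477.4, 81)
(358, 176) rect [476.4  80.8] [42.9 42.2] 88.3 circ [476.7  81.1] 29.0 seed [477.8  81.1]
s2 (394.8, -10.8)
(271, 101) rect [395.2 -10. ] [43.1 42. ] 88.3 circ [394.9 -10.1] 29.3 seed [394.8 -11. ]
red [ 310.  -129.7] [108.7  31.7] 88.3
red [312.2 198.6] [51.9 17. ] 88.3
red [306.9 109.5] [40.1 11.6] 88.3
top pale [474. -17.]
```

```bash
python3 - <<'E'
from h import *
RNG['blue']=((92,60,50),(130,255,255))
ci,im=shot('wrist'); hsv=cv2.cvtColor(im,cv2.COLOR_RGB2HSV)
def near(m,z,lo=300):
    for b in blobs(m,lo):
        r,p=rect(ci,b,z); c=cv2.minEnclosingCircle(p.astype(np.float32))
        if 350<r[0][0]<530 and -140<r[0][1]<140: print('  rect',np.round(r[0],1),np.round(r[1],1),round(r[2],1),'circ',np.round(c[0],1),round(c[1],1))
m=cv2.inRange(hsv,(12,40,215),(32,180,255)); m=cv2.morphologyEx(m,cv2.MORPH_OPEN,np.ones((5,5)))
print('pale');near(m,.058)
print('pix',[im[int(v),int(u)].tolist() for u,v in proj(ci,[[.4748,-.005,.058],[.3974,.075,.058]])])
m=cv2.inRange(hsv,(0,130,110),(8,255,255))|cv2.inRange(hsv,(174,130,110),(180,255,255))
print('red');near(m,.044,40)
P=np.vstack([cast(ci,x[:,0],.034)*1000 for x in blobs(mask(im,'blue'),150)]); a=np.radians(-1.6); Q=(P-[436,35])@np.array([[np.cos(a),-np.sin(a)],[np.sin(a),np.cos(a)]])
print('nest',np.percentile(Q,[1,99],axis=0).round(1))
E
```

```text
pale
  rect [358.3  37.4] [57.9  6.5] 88.4 circ [359.   37.4] 29.1
pix [[247, 246, 223], [247, 246, 219]]
red
  rect [432.9 -74.8] [86.1 22.2] 88.4 circ [430.4 -74.8] 43.3
nest [[-74.6 -82.5]
 [ 74.2  82.9]]
```

```bash
python3 - <<'E'
from h import *
im=cv2.imread('pics/w13.png')[:,:,::-1].copy(); ci=info('wrist')
d=im[...,0].astype(int)-im[...,2]; m=((d>10)&(im[...,0]>225)).astype(np.uint8)*255; m=cv2.morphologyEx(m,cv2.MORPH_OPEN,np.ones((5,5)))
for b in blobs(m,200):
    r,p=rect(ci,b,.058); c=cv2.minEnclosingCircle(p.astype(np.float32))
    if 350<r[0][0]<530 and -100<r[0][1]<140: print(np.round(r[0],1),np.round(r[1],1),np.round(c[0],1),round(c[1],1))
E
```

```text
[395.2  83.5] [49.3 49.8] [395.2  83.2] 25.3
[427.9 -66.5] [77.9 42.3] [430.7 -66.6] 39.5
[471.7 -11.3] [49.5 48.7] [471.9 -11.5] 25.3
[356.9  38. ] [56.9  7.5] [357.5  38. ] 28.6
```

All checks agree:
- All four blanks are at cavity positions and at seated height.
- The nest is centred.
- The latch is square on its stop.

Handing in.

```bash
python3 -c "
from workcell import bot
print(bot.job_done())"
```

```text
the job is handed in; nothing more can be done
None
```

I handed the job in after about 62 s on the robot's clock; no verdict came back, but my last camera check showed the nest seated, the latch closed on its stop, and all four blanks in cavities of their own shape (one square blank had to be set down and regripped before it would seat).

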